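Load the coated boards into the curing rack and set the lamp over them

ROBOT

A 6-joint arm with a two-finger parallel gripper is mounted at the origin on a cart in front of the work surface, level with it; the furniture and walls round the work are solid. World frame = base frame: x ahead of the robot, y to its left, z up, the work surface at z = 0. Lengths are in m, angles in degrees, forces in N, time in s.
With the tool pointing down it reaches from about 0.375 to 0.9 m from the base axis. Payload 3.1 kg.
Tool frame: the origin (TCP) lies at the very end of the fingers, on their centre line; the grasp point (between the pads) lies 19 mm behind it (bot.hold_point_z is the z of the grasp point in the tool frame, in m); z points along the fingers, y is the line along which they close (so a half turn about z gives the same grasp; the last joint's range is limited). The gripper opens to 87 mm and grips with 3 to 60 N. Pads are 19 mm wide; open, the fingers measure 117 mm over their backs; the gripper's body (75 mm by 190 mm) begins 51 mm behind the grasp point.
Start: joints at [57.897, 30.224, 82.088, -0, 67.689, -10.227], TCP at [0.233, 0.58, 0.223] pointing down, gripper open.
Joint ranges: [-176.69, 176.69], [-43.24, 126.21], [12.49, 139.97], [-82, 262], [0, 151.66], [-163.58, 163.58]. Speed limits (degrees/s): [159.86, 159.86, 180, 180, 180, 180].

INTERFACE

Orientations are given as a 3x3 rotation matrix whose columns are the frame's x, y, z axes.
In Python, from rig import bot, capture, camera_model gives the robot as it stands.
- The arm moves only by the tool apply_moves, never from a script. Its argument "plan" is text: rows parted by semicolons, each of 6 numbers parted by spaces: the shift along the tool's x, y, z in units of 0.05 m (1.0 is 0.05 m), then the turn, a rotation vector about the tool's x, y, z in units of 360 degrees (1.0 is 360 degrees). In form: dx dy dz ax ay az; .... A call has 1 to 10 rows; each row shifts and turns the commanded pose from where the row before left it, along the tool's axes as they then stand; what a row does not reach is not made up. A row lasts 1/12 s, in which the tool goes at most 41.7 mm and 7.16 degrees, less where a joint would pass 70% of its speed; a pose out of reach is approached as far as the arm can. A call with a number of a shift or a turn outside -1 to 1 is refused whole. A call with a gripper value outside its range is refused whole. "gripper" is the gripper command: -1 is shut, 1 is fully open, values between are in proportion, set as the call begins (left out, the last holds). The fingers move at their own pace and stop on an object; the grip force is fixed at half the most. Time passes only in rows, so rows that do not move let the fingers close. It gives the time, the measured TCP pose, the force, the opening and the grip force at its end, in the units of the state.
- bot.read_state(): the state, without advancing time (a new reading comes with each control period).
- capture(name): name is "scene" or "top" or "wrist"; returns the picture (384x512x3 uint8, red, green, blue); there is no depth.
- camera_model(name): a dict with "vertical_fov" (degrees; the focal length in pixels is half the picture's height over the tangent of half this angle, whatever the lens; pixels are square), "cx", "cy" (the principal point, pixels), "dist" ([k1, k2, p1, p2, k3] as OpenCV has them; the pictures are not rectified), "position" and "rotation" of the camera in the world; the wrist camera has in their place "hand_eye" (4x4, takes a point from camera to tool coordinates, whose origin is the TCP and whose axes are the flange's). Camera axes: x right, y down, z forward; pixel columns grow to the right and rows downward; lengths in m; the calibration is good to about 2 mm. A picture is of the moment at which its call begins: read the wrist's pose just before it. camera_model takes no time and is no camera call.
- bot.hand_in(): hands the job in; it is judged then, once.
The state is a dict: "time_s": time; "joint_positions": joint angles; "qvel": joint speeds; "tau": joint torques, N m; "position": TCP position; "tcp_rot": TCP orientation; "force": force on the tool from outside, world axes, zero at the start; "moment": the same for the moment, N m; "opening": opening from 0.0 (shut) to 1.0 (fully open); "grasp_force": force on a finger pad.
Only numpy, scipy, OpenCV 4.12 (cv2) and the standard library are available. Lean on these libraries where they do the work, as an engineer would, in place of code of your own. Each camera call takes 0.05 s, during which the arm holds its last target. There are 200 camera calls.

TASK

The freshly coated circuit boards in the black tote are to be cured. Loosen the wing knob on top of the lamp post, swing the lamp bar off the rack to the robot's right until its pointer stands on the load mark (the long mark 75 degrees round from the one it starts at) and tighten the knob firmly, so that the lamp stays clear; then draw every board straight up out of the tote by the bar on its top edge and stand it in a pair of grooves of the rack, foot down on the base plate, keeping it upright all the way. When all are in, loosen the knob, swing the lamp back over the rack until the pointer is on the cure mark again and tighten the knob firmly; leave the other things on the worktop alone.

Things in the scene. Friction and masses are not known exactly. Their poses are not given: they have to be found in the camera images.
- station: Curing station fixed to the worktop: grey base plate 330 x 130 x 12 mm with a slotted rack at its near end and a 28 mm steel lamp post at its far end. Origin: centre of the plate's underside on the worktop; x along the plate from rack to post, y to the left, z up. The post's axis is at x = +125 mm, y = 0.
- rack_center (a point): Middle of the rack, on the plate's top, 12 mm above the worktop (axes as the station's; 75 mm to -x of its origin). Two grey rails along x, tops 72 mm above the worktop, with four pairs of facing upright grooves 9 mm wide at x = -63, -21, 21, 63 mm (groove backs 80 mm apart, ribs 62 mm apart); empty at the start. The lamp bar hangs over it, 48 mm above where the boards' tops come.
- dial_center (a point): Centre of the aluminium dial plate on the post (radius 62 mm, top 148 mm above the worktop), on the axis about which the lamp arm swings. Black marks every 15 degrees round its left and near side, two of them long and broad: the cure mark and the load mark. A white pointer on the left of the arm's hub (square to the lamp bar, 37 to 43 mm from the axis) sweeps over them.
- cure_mark (a point): Middle of the cure mark on the dial, 50 mm from its centre on the station's +y side. The pointer starts within 6 degrees of it; with the pointer on it the lamp bar lies straight over the rack.
- load_mark (a point): Middle of the load mark on the dial, 50 mm from its centre: the long broad black mark 75 degrees counter-clockwise (seen from above) from the cure mark, on the side towards the robot.
- lamp (a joint): Swing arm about the post, rad: 0 = lamp bar along the station's -x over the rack, pointer on the cure mark; grows counter-clockwise from above (bar swings to the robot's right); 1.309 = pointer on the load mark. Stops at -0.25, 1.75. Clamped, it holds against pushes of 25 N at the handle; free, it turns with 2 to 4 N and stays where it is left.
- lamp_handle (a point): Middle of the upright round black grip on top of the lamp bar, 160 mm from the post's axis, 215 mm above the worktop: 20 mm in diameter, from 190 mm (bar's top) to 235 mm. Pinch it from above and lead it round the post. The bar is 46 mm wide, its underside 162 mm up, its end 290 mm from the axis; the hub on the post has radius 30 mm.
- clamp_knob (a joint): Clamp knob on top of the post, rad; grows counter-clockwise seen from above = loosening. Starts tight, 0 to 0.15; above 0.65 the arm is free; below 0.3 it is tight again. Stops at 1.7 and -0.35. Takes about 0.15 N m; in tightening it stiffens from 0.6 on, to about 0.3 N m at 0 and 0.35 at -0.2. Stays where it is left; does not turn with the arm.
- knob_grip (a point): Point on the knob's axis (the post's), 225 mm above the worktop. The knob is a black wing: a straight bar 64 mm long, 15 mm thick, from 206 to 236 mm above the worktop, lying along this point's x axis (it turns with the knob; parallel to the station's x at knob value 0). Grip it across its thickness (this point's y).
- tote: Loose black open tote, 202 x 88 mm, 60 mm high, 0.6 to 0.9 kg, to the robot's right, in which the boards stand. Origin: centre of its underside; x along its length, z up. Floor 4 mm thick. Its long walls have four pairs of facing upright grooves, 7 mm wide, at x = -75, -25, 25 and 75 mm; ribs 62 mm apart. It may shift; it need not stay in place.
- board_1: Coated control board (may be absent), upright in the tote's grooves at tote x = -75 mm: green, 70 mm wide, 100 high, 3 thick, 0.11 kg; aluminium grip bar along its top edge, 10 mm thick, 14 high (86 to 100 mm above the foot). Origin: middle of its lower edge; x across its thickness (components reach 15 mm out on -x, 14 to 66 mm above the foot), y along its width, z up.
- board_2: Coated control board (may be absent), upright in the tote's grooves at tote x = -25 mm: green, 70 mm wide, 100 high, 3 thick, 0.11 kg; aluminium grip bar along its top edge, 10 mm thick, 14 high (86 to 100 mm above the foot). Origin: middle of its lower edge; x across its thickness (components reach 15 mm out on -x, 14 to 66 mm above the foot), y along its width, z up.
- board_3: Coated control board (may be absent), upright in the tote's grooves at tote x = 25 mm: green, 70 mm wide, 100 high, 3 thick, 0.11 kg; aluminium grip bar along its top edge, 10 mm thick, 14 high (86 to 100 mm above the foot). Origin: middle of its lower edge; x across its thickness (components reach 15 mm out on -x, 14 to 66 mm above the foot), y along its width, z up.
- board_4: Coated control board (may be absent), upright in the tote's grooves at tote x = 75 mm: green, 70 mm wide, 100 high, 3 thick, 0.11 kg; aluminium grip bar along its top edge, 10 mm thick, 14 high (86 to 100 mm above the foot). Origin: middle of its lower edge; x across its thickness (components reach 15 mm out on -x, 14 to 66 mm above the foot), y along its width, z up.
- multimeter: Multimeter lying to the right at the back, 154 x 78 x 43 mm; bystander, not to be disturbed.
- tamper: Coffee tamper with a dark wooden handle standing to the left, 89 mm high; bystander, not to be disturbed.
- screwdriver_2: Screwdriver lying behind the tote, right of the post, 165 mm long; bystander, not to be disturbed.

How it is judged:
By the outcome, as a careful person would: the job done as asked, in the order asked, and still so for the second after the job is handed in, with the robot touching nothing.
Of board_1, board_2, board_3, board_4 only 2 to 4 are there at a start; the rules pass over those that are not, and their reading is None.
At some moment in a run one of tote may be knocked a few centimetres aside while the robot is not near it.
It also fails if it takes over 210 s, if anything falls off the work surface, if the arm or the gripper's body presses on something with over 40 N, if the wrist force passes 120 N, or if a joint passes its speed limit or range.

## Working session

There is one attempt and no reset: what is moved stays moved. The work goes in short steps, Python scripts to look and compute and a tool call to move; the robot and the scene stay as the last step left them, time stands still between calls to the robot, and variables do not carry over. Pictures are saved under pics/ and viewed, at most 14 in all, crops included, and the job is handed in when it is done.

Besides the shell and the picture viewer there is one more tool, called after ">>>" as name(argument=value, ...) on one line, values as JSON. apply_moves: Moves the arm, as the interface text tells. Its arguments: {"type":"object","properties":{"plan":{"type":"string"},"gripper":{"type":"number"}},"required":["plan"]}

```bash
ls; mkdir -p pics
python3 - <<'E'
from rig import bot,capture,camera_model
import cv2,numpy as np
print(bot.read_state())
for n in ("scene","top","wrist"):
    print(n,camera_model(n))
    cv2.imwrite(f"pics/{n}0.png",capture(n)[:,:,::-1])
E
```

```text
pics
{'time_s': 0.0, 'joint_positions': array([ 5.78984183e+01,  3.02792794e+01,  8.21579004e+01,  1.27252414e-03,
        6.76898213e+01, -1.02261996e+01]), 'qvel': array([-0.01506199,  0.02419401,  0.14501074,  0.04040507, -0.08180746,
       -0.10703416]), 'tau': array([ 3.71800979e-04, -4.40041566e+01, -1.76591778e+01,  6.34295843e-02,
        5.80646074e-02, -1.50709484e-04]), 'position': array([0.23241867, 0.57936976, 0.22155989]), 'tcp_rot': array([[-9.27993030e-01,  3.72595636e-01, -1.19534792e-03],
       [ 3.72597324e-01,  9.27991244e-01, -1.86676650e-03],
       [ 4.13723350e-04, -2.17772973e-03, -9.99997543e-01]]), 'force': array([ 0.727944  ,  0.97722386, -0.02483284]), 'moment': array([ 0.00434012,  0.0026812 , -0.04124225]), 'grasp_force': 0.0, 'opening': 1.001810310825988}
scene {'vertical_fov': 43.621079273607634, 'cx': 255.0947432603071, 'cy': 191.7146313282806, 'dist': array([-0.05084353,  0.        ,  0.        ,  0.        ,  0.        ]), 'position': array([ 1.37208118, -0.79680313,  0.70954276]), 'rotation': array([[ 0.67239209,  0.31953395, -0.66767277],
     
[... 344 characters left out ...]
.67703684e-02, -9.93990856e-01,  1.06139179e-01],
       [-9.99641524e-01, -2.65751117e-02,  3.25378293e-03],
       [-4.13569935e-04, -1.06188236e-01, -9.94345960e-01]])}
wrist {'vertical_fov': 71.08127561589075, 'cx': 259.8549456854339, 'cy': 197.26083481299628, 'dist': array([-0.01862102,  0.        ,  0.        ,  0.        ,  0.        ]), 'hand_eye': array([[-6.34116845e-05, -9.54664557e-01, -2.97683690e-01,
         8.36367615e-02],
       [ 9.99999104e-01, -4.58669142e-04,  1.25792430e-03,
        -1.76057276e-04],
       [-1.33743406e-03, -2.97683343e-01,  9.54663731e-01,
        -1.61556898e-01],
       [ 0.00000000e+00,  0.00000000e+00,  0.00000000e+00,
         1.00000000e+00]])}
```

View pics/top0.png

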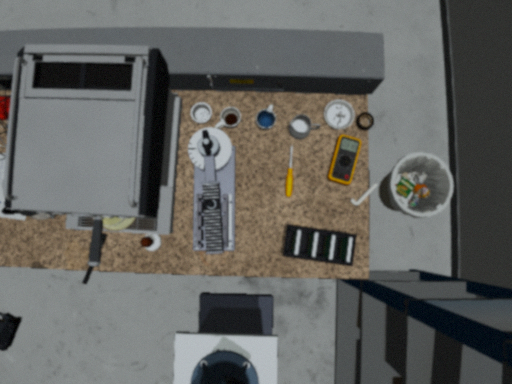

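View pics/scene0.png

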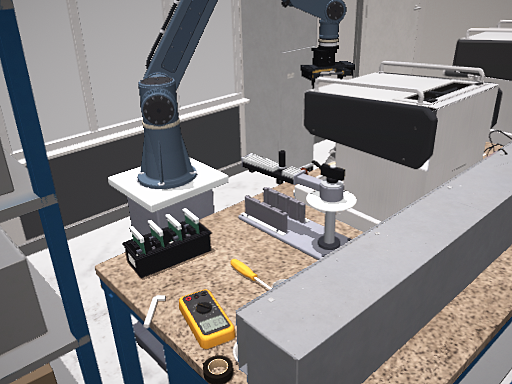

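The top view shows the dial around (210,148), the plate's near end at (194..234,250), and the tote with four bright grip bars around (296..346,245), so all four boards are there. The scene view agrees: the lamp is over the rack, and the multimeter and screwdriver lie behind the tote.

```bash
cat > h.py <<'E'
import numpy as np,cv2,json
from rig import bot,capture,camera_model
from scipy.spatial.transform import Rotation as R
def cam(name,st=None):
    m=camera_model(name)
    if name=="wrist":
        st=st or bot.read_state(); H=np.array(m["hand_eye"])
        Rt=np.array(st["tcp_rot"]); return m,Rt@H[:3,:3],Rt@H[:3,3]+st["position"]
    return m,np.array(m["rotation"]),np.array(m["position"])
def K(m):
    f=192/np.tan(np.radians(m["vertical_fov"]/2)); return np.array([[f,0,m["cx"]],[0,f,m["cy"]],[0,0,1]])
def cast(c,uv,z):
    m,Rc,p=c; uv=np.array(uv,float).reshape(-1,1,2)
    n=cv2.undistortPoints(uv,K(m),m["dist"]).reshape(-1,2)
    d=np.c_[n,np.ones(len(n))]@Rc.T
    return p+d*((z-p[2])/d[:,2])[:,None]
def proj(c,P):
    m,Rc,p=c; q=(np.atleast_2d(P)-p)@Rc
    return cv2.projectPoints(q,np.zeros(3),np.zeros(3),K(m),m["dist"])[0].reshape(-1,2)
def snap(name,tag):
    st=bot.read_state(); im=capture(name)[:,:,::-1].copy()
    if tag: cv2.imwrite(f"pics/{tag}.png",im)
    return im,cam(name,st)
def blobs(mask,lo,hi):
    n,l,s,c=cv2.connectedComponentsWithStats(mask.astype(np.uint8))
    return [(i,s[i],c[i],l==i) for i in range(1,n) if lo<=s[i][4]<=hi]
def yaw(st=None): # world yaw of tool y axis
    st=st or bot.read_state(); r=np.array(st["tcp_rot"]); return np.degrees(np.arctan2(r[1,1],r[0,1]))
def go(p=None,y=None):
    "shift in tool units and turn about tool z (deg/units) to reach TCP p, tool-y yaw y, pointing exactly down"
    st=bot.read_state(); r=np.array(st["tcp_rot"]); pos=np.array(st["position"])
    d=(np.array(p)-pos)@r/0.05 if p is not None else np.zeros(3)
    out=dict(pos=np.round(pos,4),yaw=round(yaw(st),2),shift=np.round(d,3))
    if y is not None:
        dy=(y-yaw(st)+180)%360-180; out["turn_az_units"]=round(-dy/360,4)
    ty=np.array([r[0,1],r[1,1],0]);ty/=np.linalg.norm(ty);tz=np.array([0,0,-1.]);D=np.c_[np.cross(ty,tz),ty,tz]
    out["tilt_units"]=np.round(R.from_matrix(r.T@D).as_rotvec()/2/np.pi,4)
    out["F"]=np.round(st["force"],1);out["t"]=round(st["time_s"],2);out["j"]=np.round(st["joint_positions"],0)
    print(out)
E
python3 - <<'E'
from h import *
im=cv2.imread("pics/top0.png"); c=cam("top")
g=im.min(2)
for i,s,ce,l in blobs((g>190),15,3000):
    if 170<ce[0]<370 and 90<ce[1]<280: print(s,ce.round(1),cast(c,ce,.148)[0].round(3),cast(c,ce,.1)[0].round(3))
print("plate",cast(c,[(194,250),(234,250)],.012).round(3))
print("dial",cast(c,(210,148),.148).round(3))
go([.6,0,.4],0)
cv2.imwrite("pics/topcrop.png",cv2.resize(im[90:280,170:370],None,fx=3,fy=3,interpolation=cv2.INTER_CUBIC))
E
```

```text
plate [[ 0.406  0.104  0.012]
 [ 0.41  -0.019  0.012]]
dial [[0.697 0.051 0.148]]
{'pos': array([0.2325, 0.5795, 0.2218]), 'yaw': np.float64(68.12), 'shift': array([-11.138,  -8.024,  -3.554]), 'turn_az_units': np.float64(0.1892), 'tilt_units': array([-0.0003, -0.    , -0.    ]), 'F': array([-0.2,  0.1, -0.2]), 't': 0.15, 'j': array([ 58.,  30.,  82.,  -0.,  68., -10.])}
```

View pics/topcrop.png

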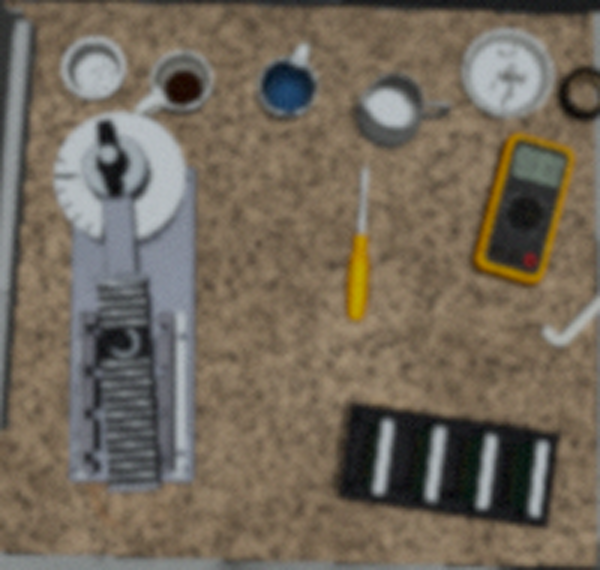

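The crop shows the dial at about (120,176), with the lamp a few degrees off the cure mark to the robot's right. Both rails, the tote and its 4 bars are clear, with the tote slightly rotated. Next I'll raise the arm and carry it to a viewpoint over the bench.

>>> apply_moves(plan="0 0 -0.8 0 0 0;0 0 -0.8 0 0 0;0 0 -0.8 0 0 0;0 0 -0.8 0 0 0;0 0 -0.8 0 0 0")

```text
time_s: 0.57
position: [0.2325, 0.5795, 0.4242]
tcp_rot: [[-0.928, 0.373, -0.0], [0.373, 0.928, -0.001], [0.0, -0.001, -1.0]]
force: [0.0, 1.2, -0.0]
opening: 1.006
grasp_force: 0.0
```

>>> apply_moves(plan="-0.41 -0.52 0 0 0 0;-0.41 -0.52 0 0 0 0;-0.41 -0.52 0 0 0 0;-0.41 -0.52 0 0 0 0;-0.41 -0.52 0 0 0 0;-0.41 -0.52 0 0 0 0;-0.41 -0.52 0 0 0 0;-0.41 -0.52 0 0 0 0;-0.41 -0.52 0 0 0 0;-0.41 -0.52 0 0 0 0")

```text
time_s: 1.4
position: [0.3259, 0.2607, 0.4223]
tcp_rot: [[-0.928, 0.372, -0.0], [0.372, 0.928, -0.0], [0.0, -0.0, -1.0]]
force: [1.1, 0.3, -0.3]
opening: 1.001
grasp_force: 0.0
```

>>> apply_moves(plan="-0.41 -0.52 0 0 0 0;-0.41 -0.52 0 0 0 0;-0.41 -0.52 0 0 0 0;-0.41 -0.52 0 0 0 0;-0.41 -0.52 0 0 0 0;-0.41 -0.52 0 0 0 0;-0.41 -0.52 0 0 0 0;-0.41 -0.52 0 0 0 0;-0.41 -0.52 0 0 0 0;-0.41 -0.52 0 0 0 0")

```text
time_s: 2.23
position: [0.4194, -0.0569, 0.4224]
tcp_rot: [[-0.928, 0.373, -0.0], [0.373, 0.928, 0.0], [0.0, 0.0, -1.0]]
force: [0.8, -0.4, -0.5]
opening: 1.001
grasp_force: 0.0
```

>>> apply_moves(plan="0 0 0 0 0 0.0195;0 0 0 0 0 0.0195;0 0 0 0 0 0.0195;0 0 0 0 0 0.0195;0 0 0 0 0 0.0195;0 0 0 0 0 0.0195;0 0 0 0 0 0.0195;0 0 0 0 0 0.0195;0 0 0 0 0 0.0195;0 0 0 0 0 0.0195")

```text
time_s: 3.07
position: [0.4192, -0.0552, 0.4222]
tcp_rot: [[0.042, 0.999, -0.001], [0.999, -0.042, 0.0], [0.0, -0.001, -1.0]]
force: [-0.1, 0.8, -0.7]
opening: 0.999
grasp_force: 0.0
```

>>> apply_moves(plan="0 0 0 0 0 0.0195;0 0 0 0 0 0.0195;0 0 0 0 0 0.0195;0 0 0 0 0 0.0195;0 0 0 0 0 0.0195;0 0 0 0 0 0.0195;0 0 0 0 0 0.0195;0 0 0 0 0 0.0195;0 0 0 0 0 0.0195;0 0 0 0 0 0.0195")

```text
time_s: 3.9
position: [0.4192, -0.0552, 0.4223]
tcp_rot: [[0.954, 0.299, -0.001], [0.299, -0.954, 0.0], [-0.001, -0.001, -1.0]]
force: [0.1, 0.9, 0.2]
opening: 1.001
grasp_force: 0.0
```

>>> apply_moves(plan="0 0 0 0 0 0.0195;0 0 0 0 0 0.0195;0 0 0 0 0 0.01;0.7 0 0 0 0 0;0.7 0 0 0 0 0;0.7 0 0 0 0 0;0.7 0 0 0 0 0;0 0 0 0 0 0;0 0 0 0 0 0")

```text
time_s: 4.65
position: [0.5604, -0.0551, 0.4208]
tcp_rot: [[1.0, 0.002, -0.003], [0.002, -1.0, 0.001], [-0.003, -0.001, -1.0]]
force: [-0.3, 0.8, -0.1]
opening: 1.004
grasp_force: 0.0
```

Very accurate tracking.

Run:
```python
from h import *
im,c=snap("wrist","w1")
```

```text
(no output)
```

View pics/w1.png

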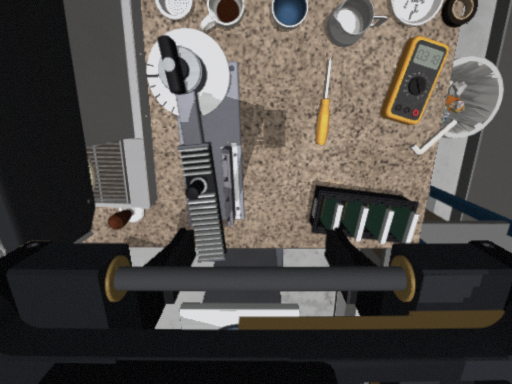

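The wrist view shows the dial around (188,70) with its marks on the left, the black wing on it from (166,38) to (185,92), the handle at (196,188) and the tote with 4 bars at (338..412,225).

```bash
cat >> h.py <<'E'
def dial(im,c,guess,z=.148):
    "circle fit of the dial rim on its plane"
    m=np.zeros(im.shape[:2],np.uint8); u=proj(c,[*guess,z])[0]
    al=np.radians(np.arange(0,360,5)); pts=[]
    g=cv2.GaussianBlur(im,(3,3),0).astype(float).min(2)
    for a in al: # rim: strongest bright->dark step along each ray
        rr=np.arange(.052,.074,.0005); P=np.c_[guess[0]+rr*np.cos(a),guess[1]+rr*np.sin(a),np.full(len(rr),z)]
        q=proj(c,P).astype(np.float32); v=cv2.remap(g.astype(np.float32),q[:,0].copy(),q[:,1].copy(),cv2.INTER_LINEAR).ravel()
        d=v[:-6]-v[6:]; k=d.argmax()
        if d[k]>40: pts.append(P[k+3,:2])
    pts=np.array(pts)
    for _ in range(5):
        A=np.c_[2*pts,np.ones(len(pts))]; s=np.linalg.lstsq(A,(pts**2).sum(1),rcond=None)[0]
        r=np.sqrt(s[2]+s[:2]@s[:2]); e=np.abs(np.linalg.norm(pts-s[:2],axis=1)-r); pts=pts[e<max(.0015,np.median(e)*2.5)]
    return s[:2],r,len(pts)
def ring(im,c,ctr,r0,r1,z,step=.5):
    "mean brightness by azimuth (deg) over r0..r1 on plane z"
    al=np.arange(-180,180,step); rr=np.linspace(r0,r1,7)
    A,B=np.meshgrid(np.radians(al),rr,indexing='ij')
    P=np.c_[(ctr[0]+B*np.cos(A)).ravel(),(ctr[1]+B*np.sin(A)).ravel(),np.full(A.size,z)]
    q=proj(c,P).astype(np.float32).reshape(*A.shape,2)
    g=im.astype(np.float32).min(2)
    return al,cv2.remap(g,q[...,0].copy(),q[...,1].copy(),cv2.INTER_LINEAR)
def minrect(mask,c,z):
    pts=cast(c,np.argwhere(mask)[:,::-1],z)[:,:2]
    (cx,cy),(w,h),a=cv2.minAreaRect((pts*1000).astype(np.float32))
    if w<h: w,h,a=h,w,a+90
    return np.array([cx,cy])/1000,(w,h),(a+90)%180-90
E
python3 - <<'E'
from h import *
im=cv2.imread("pics/w1.png"); c=cam("wrist"); ct,r,n=dial(im,c,(.697,.051)); print(ct,r,n)
ct,r,n=dial(im,c,ct); print("dial",ct,r,n)
ctop=cam("top"); it=cv2.imread("pics/top0.png"); print("top dial",dial(it,ctop,(.697,.051)))
al,v=ring(im,c,ct,.044,.056,.148); m=v.mean(1)
print("marks",[(a,int(x)) for a,x in zip(al,m) if x<130 and 60<a or (x<130 and a<-120)])
print("px",proj(c,[*ct,.148]),proj(c,[*ct,.236]))
g=im.max(2)
# wing
msk=np.zeros(g.shape,bool); msk[20:110,140:215]=1
for i,s,ce,l in blobs((g<70)&msk,100,3000): print("wing",s,ce,minrect(l,c,.236))
# bars
gm=im.min(2)
for i,s,ce,l in blobs((gm>150)&(np.indices(g.shape)[0]>190)&(np.indices(g.shape)[0]<246)&(np.indices(g.shape)[1]>310)&(np.indices(g.shape)[1]<430),30,600): print("bar",s,ce.round(),minrect(l,c,.104))
cv2.imwrite("pics/w1c.png",np.vstack([cv2.resize(im[15:125,130:260],None,fx=4.6,fy=4.6,interpolation=cv2.INTER_CUBIC)])[:600,:800])
E
```

```text
[0.69569839 0.05430429] 0.061625425962513025 58
dial [0.69568196 0.05433821] 0.061716670274325806 61Traceback (most recent call last):
  File "<stdin>", line 4, in <module>
  File "h.py", line 52, in dial
    A=np.c_[2*pts,np.ones(len(pts))]; s=np.linalg.lstsq(A,(pts**2).sum(1),rcond=None)[0]
                                                          ~~~~~~~~~~~~^^^
    return umr_sum(a, axis, dtype, out, keepdims, initial, where)
numpy.exceptions.AxisError: axis 1 is out of bounds for array of dimension 1
```

Run:
```python
from h import *
im=cv2.imread("pics/w1.png"); c=cam("wrist"); ct,r,n=dial(im,c,(.6957,.0543))
al,v=ring(im,c,ct,.044,.056,.148); m=v.mean(1)
print("marks",[(float(a),int(x)) for a,x in zip(al,m) if x<150 and (60<a or a<-120)])
g=im.max(2)
msk=np.zeros(g.shape,bool); msk[20:110,140:215]=1
for i,s,ce,l in blobs((g<70)&msk,100,3000): print("wing",s,ce,minrect(l,c,.236))
gm=im.min(2); I,J=np.indices(g.shape)
for i,s,ce,l in blobs((gm>140)&(I>190)&(I<246)&(J>310)&(J<430),30,600): print("bar",s,ce.round(),minrect(l,c,.104))
cv2.imwrite("pics/w1c.png",cv2.resize(im[15:125,130:260],None,fx=4.6,fy=4.6,interpolation=cv2.INTER_CUBIC))
```

```text
marks [(-180.0, 147), (-179.5, 144), (-179.0, 139), (-178.5, 133), (-178.0, 130), (-177.5, 127), (-177.0, 124), (-176.5, 121), (-176.0, 118), (-175.5, 115), (-175.0, 114), (-174.5, 113), (-174.0, 112), (-173.5, 111), (-173.0, 109), (-172.5, 108), (-172.0, 106), (-171.5, 104), (-171.0, 101), (-170.5, 97), (-170.0, 93), (-169.5, 88), (-169.0, 83), (-168.5, 77), (-168.0, 71), (-167.5, 64), (-167.0, 59), (-166.5, 54), (-166.0, 52), (-165.5, 52), (-165.0, 55), (-164.5, 62), (-164.0, 73), (-163.5, 87), (-163.0, 104), (-162.5, 122), (-162.0, 138), (90.0, 135), (90.5, 108), (91.0, 81), (91.5, 83), (92.0, 90), (92.5, 98), (93.0, 118), (93.5, 141)]
wing [158  36  31  58 881] [173.93189557  65.40068104] (array([0.69485925, 0.04567372]), (64.43082427978516, 27.44035530090332), 9.932374000549316)
wing [195  62  11  48 135] [200.45925926  84.14074074] (array([0.67109894, 0.01861893]), (52.807830810546875, 8.771235466003418), -16.469947814941406)
bar [333 205  10  24 114] [338. 216.] (array([ 0.45132278, -0.20235309]), (48.146484375, 9.469915390014648), -6.4888458251953125)
bar [356 208  13  34 170] [362. 224.] (array([ 0.43449811, -0.25081596]), (70.22993469238281, 9.77728271484375), -7.200370788574219)
bar [380 211  14  34 172] [387. 227.] (array([ 0.4282504 , -0.30019522]), (70.56983947753906, 9.892678260803223), -6.943489074707031)
bar [406 214  14  29 175] [412. 228.] (array([ 0.42697308, -0.35422678]), (60.423492431640625, 18.567415237426758), -6.50311279296875)
```

View pics/w1c.png

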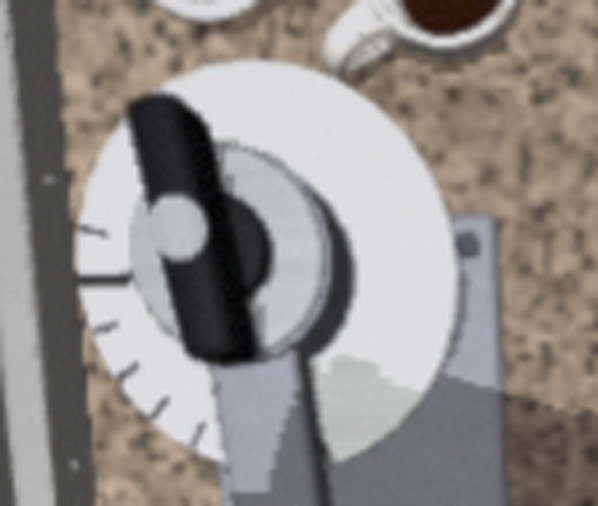

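Run:
```python
from h import *
a=cv2.imread("pics/scene0.png")[40:260,220:470]; b=cv2.imread("pics/top0.png")[30:260,90:250]
a=cv2.resize(a,None,fx=1.8,fy=1.8,interpolation=3); b=cv2.resize(b,(int(160*396/230),396),interpolation=3)
cv2.imwrite("pics/m.png",np.hstack([a,b])); print(a.shape,b.shape)
```

```text
(396, 450, 3) (396, 275, 3)
```

View pics/m.png

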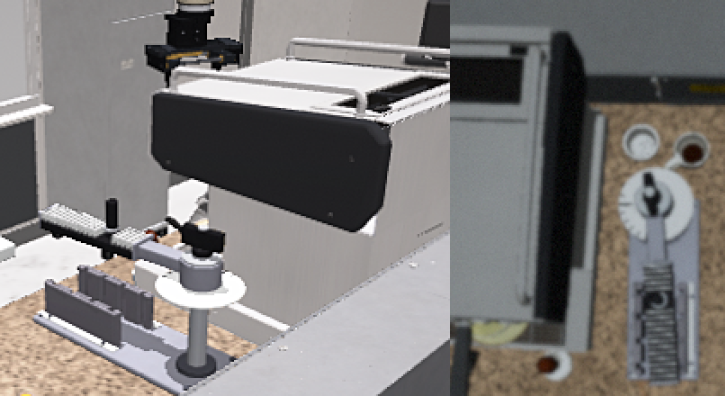

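Run:
```python
from h import *
def ray(c,uv):
    a=cast(c,uv,0)[0]; p=c[2]; d=a-p; return p,d/np.linalg.norm(d)
S,T,W=cam("scene"),cam("top"),None
def tri(u,v):
    p,d=ray(S,u);q,e=ray(T,v); A=np.c_[d,-e]; s=np.linalg.lstsq(A,q-p,rcond=None)[0]
    a=p+s[0]*d;b=q+s[1]*e; return ((a+b)/2).round(3),round(np.linalg.norm(a-b),3)
print("bot near",tri((305,129),(169,214)),"bot far",tri((423,169),(169,53)))
print("top near",tri((305,93),(152,212)),"top far",tri((435,123),(152,53)))
print("top near",tri((305,93),(165,212)))
go([.6957,.0543,.30],-80)
```

```text
bot near (array([0.512, 0.142, 0.259]), np.float64(0.024)) bot far (array([0.906, 0.143, 0.27 ]), np.float64(0.034))
top near (array([0.507, 0.155, 0.358]), np.float64(0.01)) top far (array([0.882, 0.176, 0.357]), np.float64(0.005))
top near (array([0.514, 0.132, 0.362]), np.float64(0.03))
{'pos': array([ 0.5593, -0.0549,  0.4214]), 'yaw': np.float64(-89.89), 'shift': array([ 2.74 , -2.178,  2.421]), 'turn_az_units': np.float64(-0.0275), 'tilt_units': array([-0.0001,  0.0005,  0.    ]), 'F': array([-0.3, -0.9, -0.4]), 't': 4.7, 'j': array([-17.,  16.,  74.,  -0.,  90.,  73.])}
```

Run:
```python
from h import *
w=cv2.imread("pics/w1.png"); t=cv2.imread("pics/top0.png"); s=cv2.imread("pics/scene0.png")
W,T,S=cam("wrist"),cam("top"),cam("scene")
print("w100",w[100,60:156:3].mean(1).astype(int)); print("t130",t[130,140:190].mean(1).astype(int))
print("s col360",s[90:200,360].mean(1).astype(int))
for nm,c,uvs in (("w",W,[(82,100),(134,100),(150,100)]),("t",T,[(150,130),(169,130),(179,130)])):
    for uv in uvs: print(nm,uv,[(z,cast(c,uv,z)[0][:2].round(3).tolist()) for z in (0,.03,.25,.27,.3,.36)])
# scene panel bottom edge mid: y for assumed z
for uv in ((360,147),(360,105)): print("s",uv,[(z,cast(S,uv,z)[0][:2].round(3).tolist()) for z in (.25,.27,.3,.36)])
```

```text
w100 [ 15  15  18  13  16  17  55  72  73  73  73  73  71  73  72  71  72  72
  72  73  72  72  72  76 178 180 174  73  74  73 159 138]
t130 [138 133 113  82  41  27  26  19  29  23  18  16  12  13   7  14   6   6
   7   9   7  13   7  16  17  30  45  47  48  50  59  83 120 141 146 147
 130  99  65  72 106 120 123 116 105 103 105 107 115 115]
s col360 [239 239 240 239 240 241 251 240  56  53  49  39  36  35  35  35  34  33
  34  33  34  34  34  34  33  34  34  34  35  34  33  34  35  35  34  34
  34  34  34  34  32  34  34  33  33  34  33  34  33  34  33  33  33  34
  33  33  32  32  32  23  58 144 161 157 155 156 156 156 156 157 157 157
 157 157 156 156 158 157 156 156 157 157 157 157 156 157 156 157 156 157
 156 156 156 156 156 157 156 157 156 156 157 157 155 156 155 156 156 156
 157 156]
w (82, 100) [(0, [0.667, 0.314]), (0.03, [0.665, 0.295]), (0.25, [0.655, 0.156]), (0.27, [0.655, 0.143]), (0.3, [0.653, 0.124]), (0.36, [0.65, 0.086])]
w (134, 100) [(0, [0.666, 0.205]), (0.03, [0.665, 0.192]), (0.25, [0.655, 0.094]), (0.27, [0.654, 0.085]), (0.3, [0.653, 0.071]), (0.36, [0.65, 0.045])]
w (150, 100) [(0, [0.666, 0.172]), (0.03, [0.665, 0.16]), (0.25, [0.655, 0.075]), (0.27, [0.654, 0.067]), (0.3, [0.653, 0.055]), (0.36, [0.65, 0.032])]
t (150, 130) [(0, [0.784, 0.265]), (0.03, [0.776, 0.256]), (0.25, [0.719, 0.196]), (0.27, [0.714, 0.19]), (0.3, [0.706, 0.182]), (0.36, [0.69, 0.166])]
t (169, 130) [(0, [0.785, 0.203]), (0.03, [0.777, 0.196]), (0.25, [0.72, 0.146]), (0.27, [0.715, 0.142]), (0.3, [0.707, 0.135]), (0.36, [0.691, 0.122])]
t (179, 130) [(0, [0.786, 0.17]), (0.03, [0.778, 0.164]), (0.25, [0.72, 0.12]), (0.27, [0.715, 0.116]), (0.3, [0.707, 0.111]), (0.36, [0.692, 0.099])]
s (360, 147) [(0.25, [0.695, 0.169]), (0.27, [0.724, 0.127]), (0.3, [0.768, 0.064]), (0.36, [0.857, -0.062])]
s (360, 105) [(0.25, [0.47, 0.471]), (0.27, [0.51, 0.416]), (0.3, [0.568, 0.333]), (0.36, [0.686, 0.167])]
```

>>> apply_moves(plan="0 0 0 0 0 -0.0195;0 0 0 0 0 -0.0195;0 0 0 0 0 -0.0195;0 0 0 0 0 -0.0195;0 0 0 0 0 -0.0195;0 0 0 0 0 -0.0195;0 0 0 0 0 -0.0195;0 0 0 0 0 -0.0195;0 0 0 0 0 -0.0195;0 0 0 0 0 -0.019", gripper=-1)

```text
time_s: 5.53
position: [0.5578, -0.055, 0.4232]
tcp_rot: [[0.335, 0.942, -0.0], [0.942, -0.335, -0.0], [-0.0, -0.0, -1.0]]
force: [0.5, 0.4, 0.6]
opening: 0.327
grasp_force: 0.0
```

>>> apply_moves(plan="0.44 0.45 0.4 0 0 0;0.44 0.45 0.4 0 0 0;0.44 0.45 0.4 0 0 0;0.44 0.45 0.4 0 0 0;0.44 0.45 0.4 0 0 0;0.44 0.45 0.4 0 0 0;0 0 0 0 0 0;0 0 0 0 0 0")

```text
time_s: 6.2
position: [0.73, 0.0237, 0.2995]
tcp_rot: [[0.339, 0.941, -0.006], [0.941, -0.339, 0.0], [-0.002, -0.006, -1.0]]
force: [0.1, -1.0, 0.7]
opening: 0.008
grasp_force: 0.0
```

Run:
```python
from h import *
go([.7317,.0223,.213],-20)
im,c=snap("wrist","w2")
```

```text
{'pos': array([0.73  , 0.0237, 0.2995]), 'yaw': np.float64(-19.83), 'shift': array([-0.011,  0.052,  1.729]), 'turn_az_units': np.float64(0.0005), 'tilt_units': array([-0.001 ,  0.0003,  0.    ]), 'F': array([ 0.1, -1. ,  0.7]), 't': 6.2, 'j': array([-7., 36., 59., -0., 86., 13.])}
```

View pics/w2.png

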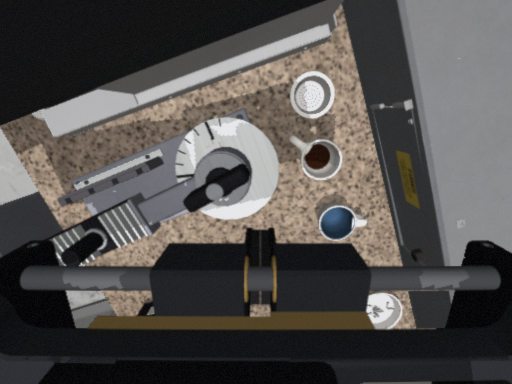

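The wrist view shows the dial at (225,168) with its marks, the wing from (188,203) to (248,172), and the closed fingers at (260,265) to the right of the knob. I'll measure the dial again from here, then push.

Run:
```python
from h import *
im=cv2.imread("pics/w2.png");c=cam("wrist")
ct,r,n=dial(im,c,(.6957,.0543)); ct,r,n=dial(im,c,ct); print(ct,r,n)
al,v=ring(im,c,ct,.044,.056,.148); m=v.mean(1)
print([(float(a),int(x)) for a,x in zip(al,m) if x<130 and (60<a<120 or a<-160 or a>160)])
k=np.zeros(im.shape[:2],bool); k[155:218,180:255]=1
for i,s,ce,l in blobs((im.max(2)<60)&k,200,3000): print("wing",s,ce,minrect(l,c,.236))
print(proj(c,[*ct,.236]))
```

```text
[0.6969677  0.05307809] 0.06205031868355017 59
[(-180.0, 117), (-179.5, 116), (-179.0, 115), (-178.5, 115), (-178.0, 115), (-177.5, 115), (-177.0, 115), (-176.5, 115), (-176.0, 115), (-175.5, 115), (-175.0, 115), (-174.5, 114), (-174.0, 114), (-173.5, 113), (-173.0, 112), (-172.5, 111), (-172.0, 107), (-171.5, 101), (-171.0, 92), (-170.5, 78), (-170.0, 63), (-169.5, 47), (-169.0, 34), (-168.5, 24), (-168.0, 17), (-167.5, 14), (-167.0, 13), (-166.5, 13), (-166.0, 13), (-165.5, 15), (-165.0, 16), (-164.5, 18), (-164.0, 19), (-163.5, 20), (-163.0, 20), (-162.5, 21), (-162.0, 21), (-161.5, 21), (-161.0, 21), (-160.5, 21), (90.0, 105), (90.5, 78), (91.0, 59), (91.5, 51), (92.0, 57), (92.5, 74), (93.0, 99), (93.5, 126), (164.5, 127), (165.0, 97), (165.5, 70), (166.0, 53), (166.5, 45), (167.0, 50), (167.5, 65), (168.0, 85), (168.5, 105), (169.0, 125), (171.5, 120), (172.0, 109), (172.5, 99), (173.0, 91), (173.5, 88), (174.0, 91), (174.5, 96), (175.0, 103), (175.5, 109), (176.0, 113), (176.5, 117), (177.0, 120), (177.5, 122), (178.0, 123), (178.5, 123), (179.0, 122), (179.5, 119)]
wing [ 183  161   68   51 1262] [217.90332805 184.57527734] (array([0.69992554, 0.05863998]), (68.24293518066406, 25.485990524291992), 6.548908233642578)
[[214.71480747 191.12973853]]
```

>>> apply_moves(plan="0 0.05 0.6 0 0 0;0 0 0.6 0 0 0;0 0 0.53 0 0 0;0 0 0 0 0 0")

```text
time_s: 6.58
position: [0.7291, 0.0215, 0.2126]
tcp_rot: [[0.341, 0.94, -0.009], [0.94, -0.341, 0.001], [-0.003, -0.009, -1.0]]
force: [-0.9, -0.3, -0.5]
opening: 0.003
grasp_force: 0.0
```

>>> apply_moves(plan="0.08 -0.04 0 0 0 0;0.08 -0.04 0 0 0 0;0.08 -0.04 0 0 0 0;0.08 -0.04 0 0 0 0;0.08 -0.04 0 0 0 0;0.08 -0.04 0 0 0 0;0.08 -0.04 0 0 0 0;0.08 -0.04 0 0 0 0;0 0 0 0 0 0;0 0 0 0 0 0")

```text
time_s: 7.42
position: [0.7313, 0.0578, 0.2182]
tcp_rot: [[0.34, 0.94, 0.005], [0.94, -0.34, -0.0], [0.001, 0.005, -1.0]]
force: [2.0, -1.0, 1.8]
opening: 0.003
grasp_force: 1.4
```

>>> apply_moves(plan="-0.2 0.1 0 0 0 0;-0.2 0.1 0 0 0 0;0 0 -0.8 0 0 0;0 0 -0.8 0 0 0;-0.3 0 -0.4 0 0 0;-0.3 0 0 0 0 0;0 0 0 0 0 0")

```text
time_s: 8.0
position: [0.7216, 0.0037, 0.3176]
tcp_rot: [[0.343, 0.939, 0.002], [0.939, -0.343, -0.002], [-0.001, 0.002, -1.0]]
force: [0.4, 0.2, -0.2]
opening: 0.01
grasp_force: 0.0
```

Run:
```python
from h import *
go([.7317,.0223,.213],-20)
im,c=snap("wrist","w3")
print(proj(c,[.6965,.0537,.236]))
```

```text
{'pos': array([0.7216, 0.0037, 0.3176]), 'yaw': np.float64(-20.08), 'shift': array([0.422, 0.057, 2.092]), 'turn_az_units': np.float64(-0.0002), 'tilt_units': array([ 0.0003,  0.0002, -0.    ]), 'F': array([ 0.4,  0.2, -0.2]), 't': 8.0, 'j': array([-9., 34., 60., -0., 86., 12.])}
[[216.61031463 163.87920607]]
```

View pics/w3.png

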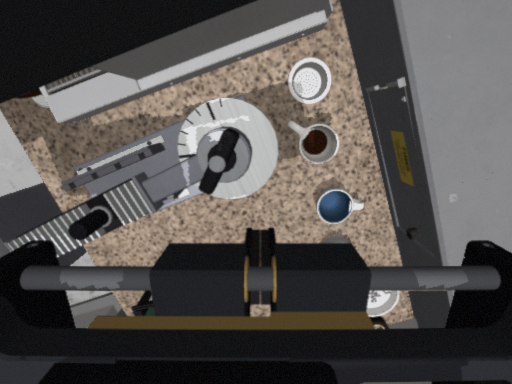

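Run:
```python
from h import *
im=cv2.imread("pics/w3.png");c=cam("wrist")
k=np.zeros(im.shape[:2],bool); k[122:198,195:245]=1
for i,s,ce,l in blobs((im.max(2)<60)&k,200,3000): 
    print("wing",s,ce,minrect(l,c,.236))
    p=cast(c,np.argwhere(l)[:,::-1],.23)[:,:2]; u,sv,vt=np.linalg.svd(p-p.mean(0)); print(np.degrees(np.arctan2(vt[0,1],vt[0,0])))
ct,r,n=dial(im,c,(.6965,.0537)); print(ct,r,n)
# handle: dark top at z=.235
```

```text
wing [ 200  128   40   66 1032] [220.44186047 158.97286822] (array([0.69919153, 0.05657101]), (64.01207733154297, 24.212753295898438), 41.7491455078125)
-137.38308083209952
[0.69573719 0.05623453] 0.061148377120138854 57
```

>>> apply_moves(plan="0.24 -0.55 0 0 0 0;0.24 -0.55 0 0 0 0;0.25 -0.56 0 0 0 0;0 0 0.7 0 0 0;0 0 0.7 0 0 0;0 0 0.68 0 0 0;0 0 0 0 0 0")

```text
time_s: 8.63
position: [0.6492, 0.0708, 0.2021]
tcp_rot: [[0.34, 0.94, -0.021], [0.94, -0.34, 0.002], [-0.005, -0.02, -1.0]]
force: [-1.0, 0.4, -1.9]
opening: 0.012
grasp_force: 0.0
```

>>> apply_moves(plan="-0.04 0.08 0 0 0 0;-0.04 0.08 0 0 0 0;-0.04 0.08 0 0 0 0;-0.04 0.08 0 0 0 0;-0.04 0.08 0 0 0 0;0 0 0 0 0 0;0 0 0 0 0 0")

```text
time_s: 9.22
position: [0.6719, 0.0541, 0.2137]
tcp_rot: [[0.341, 0.94, 0.001], [0.94, -0.341, 0.001], [0.002, 0.0, -1.0]]
force: [-2.6, 2.0, 3.2]
opening: 0.006
grasp_force: 2.0
```

>>> apply_moves(plan="0.1 -0.2 0 0 0 0;0.1 -0.2 0 0 0 0;0 0 -0.8 0 0 0;0 0 -0.8 0 0 0;0 -0.7 -0.3 0 0 0;-0.2 -0.7 0 0 0 0;-0.2 -0.7 0 0 0 0;0 0 0 0 0 0;0 0 0 0 0 0", gripper=0)

```text
time_s: 9.97
position: [0.5479, 0.0877, 0.3072]
tcp_rot: [[0.339, 0.941, -0.001], [0.941, -0.339, -0.0], [-0.001, -0.001, -1.0]]
force: [1.7, 0.3, 0.2]
opening: 0.487
grasp_force: 0.0
```

Run:
```python
from h import *
go([.536,.04,.21],-20)
im,c=snap("wrist","w4")
print(proj(c,[.6965,.0537,.236]))
```

```text
{'pos': array([0.5479, 0.0877, 0.3072]), 'yaw': np.float64(-19.82), 'shift': array([-0.976,  0.1  ,  1.944]), 'turn_az_units': np.float64(0.0005), 'tilt_units': array([-0.0001,  0.0001,  0.    ]), 'F': array([1.7, 0.3, 0.2]), 't': 9.97, 'j': array([-2., 20., 86., -0., 74., 17.])}
[[429.02478865 188.11645023]]
```

View pics/w4.png

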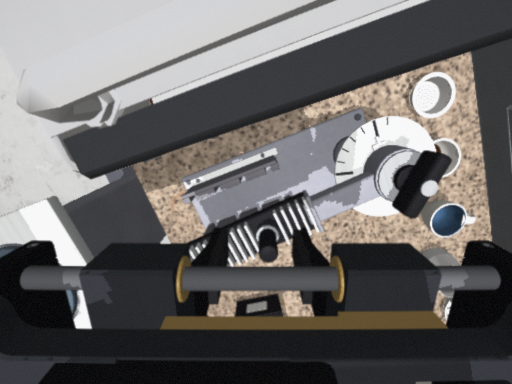

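The wrist view shows the wing from (407,212) to (435,155), turned well round. The handle's top is at about (268,247), between the open fingers in the image, and the bar is still over the rack.

Run:
```python
from h import *
im=cv2.imread("pics/w4.png");c=cam("wrist")
k=np.zeros(im.shape[:2],bool); k[145:225,385:455]=1
for i,s,ce,l in blobs((im.max(2)<60)&k,200,4000): 
    print("wing",s,ce,minrect(l,c,.236))
ct,r,n=dial(im,c,(.6965,.0537)); print(ct,r,n)
h=cast(c,(268,247),.235)[0]; print("handle",h, np.linalg.norm(h[:2]-[.696,.0545]),np.degrees(np.arctan2(.0545-h[1],.696-h[0])))
go([*h[:2],.30],-20)
```

```text
wing [ 393  150   58   68 2004] [417.51846307 181.13572854] (array([0.68860779, 0.06407188]), (62.82160186767578, 39.9743766784668), 47.8365364074707)
[0.69951005 0.05349288] 0.062017909585711954 44
handle [0.54258874 0.0464122  0.235     ] 0.1536243094404312 3.0178249056291326
{'pos': array([0.5504, 0.0873, 0.3076]), 'yaw': np.float64(-19.85), 'shift': array([-0.822,  0.13 ,  0.152]), 'turn_az_units': np.float64(0.0004), 'tilt_units': array([ 0.0003, -0.    ,  0.    ]), 'F': array([ 1.2, -0. , -0.2]), 't': 10.02, 'j': array([-2., 20., 86., -0., 74., 17.])}
```

>>> apply_moves(plan="-0.44 0.04 0 0 0 0;-0.43 0.03 0 0 0 0;0 0 0 0 0 0;0 0 0.5 0 0 0;0 0 0.5 0 0 0;0 0 0.5 0 0 0;0 0 0.4 0 0 0;0 0 0.23 0 0 0;0 0 0 0 0 0;0 0 0 0 0 0", gripper=0.6)

```text
time_s: 10.85
position: [0.5405, 0.0448, 0.2]
tcp_rot: [[0.34, 0.94, -0.0], [0.94, -0.34, 0.0], [0.0, -0.0, -1.0]]
force: [-0.5, -0.6, -0.4]
opening: 0.8
grasp_force: 0.0
```

>>> apply_moves(plan="0 0 0 0 0 0;0 0 0 0 0 0;0 0 0 0 0 0;0 0 0 0 0 0;0 0 0 0 0 0;0 0 0 0 0 0;0 0 0 0 0 0;0 0 0 0 0 0;0 0 0 0 0 0;0 0 0 0 0 0", gripper=-1)

```text
time_s: 11.68
position: [0.5408, 0.0444, 0.2008]
tcp_rot: [[0.34, 0.94, 0.003], [0.94, -0.34, -0.0], [0.001, 0.003, -1.0]]
force: [4.1, -1.4, -1.7]
opening: 0.218
grasp_force: 30.0
```

Run:
```python
from h import *
go([.536,.04,.21],-20); s=bot.read_state(); print(s["opening"]*87,s["grasp_force"])
```

```text
{'pos': array([0.5408, 0.0444, 0.2008]), 'yaw': np.float64(-19.9), 'shift': array([-0.116, -0.059, -0.185]), 'turn_az_units': np.float64(0.0003), 'tilt_units': array([ 0.0005, -0.0001,  0.    ]), 'F': array([ 4.1, -1.4, -1.7]), 't': 11.68, 'j': array([-7., 25., 95., -0., 59., 13.])}
18.99481739393803 30.0066786869138
```

>>> apply_moves(plan="0 0 0 0 0 0;0 0 0 0 0 0;0 0 0 0 0 0;-0.07 0 0 0 0 0;-0.07 0 0 0 0 0;0 0 0 0 0 0;0 0 0 0 0 0", gripper=-0.2)

```text
time_s: 12.27
position: [0.5366, 0.0379, 0.2005]
tcp_rot: [[0.341, 0.94, -0.001], [0.94, -0.341, 0.0], [-0.0, -0.001, -1.0]]
force: [-1.2, -0.0, 0.6]
opening: 0.393
grasp_force: 0.0
```

>>> apply_moves(plan="0 0 0 0 0 0;0 0 0 0 0 0;0 0 0 0 0 0;0 0 0 0 0 0;0 0 0 0 0 0;0 0 0 0 0 0;0 0 0 0 0 0", gripper=-1)

```text
time_s: 12.85
position: [0.5382, 0.0379, 0.2007]
tcp_rot: [[0.34, 0.94, 0.003], [0.94, -0.34, -0.0], [0.001, 0.003, -1.0]]
force: [4.7, -0.8, -2.3]
opening: 0.219
grasp_force: 30.0
```

Run:
```python
from h import *
go([.536,.04,.21],-20); s=bot.read_state(); print(s["opening"]*87,s["grasp_force"])
```

```text
{'pos': array([0.5382, 0.0379, 0.2007]), 'yaw': np.float64(-19.9), 'shift': array([ 0.024, -0.056, -0.186]), 'turn_az_units': np.float64(0.0003), 'tilt_units': array([ 0.0004, -0.0001,  0.    ]), 'F': array([ 4.7, -0.8, -2.3]), 't': 12.85, 'j': array([-8., 25., 96., -0., 59., 12.])}
19.043460942453173 30.006907809292898
```

>>> apply_moves(plan="-0.218 0.115 0 0 0 -0.0123;-0.218 0.115 0 0 0 -0.0123;-0.218 0.115 0 0 0 -0.0123;-0.218 0.115 0 0 0 -0.0123;0 0 0 0 0 0;0 0 0 0 0 0")

```text
time_s: 13.35
position: [0.5505, -0.01, 0.2007]
tcp_rot: [[0.04, 0.999, 0.002], [0.999, -0.04, 0.0], [0.0, 0.002, -1.0]]
force: [4.1, 2.0, -1.5]
opening: 0.222
grasp_force: 30.0
```

Run:
```python
from h import *
go(); s=bot.read_state(); d=s["position"][:2]-[.6965,.054]; print(np.hypot(*d),np.degrees(np.arctan2(d[1],d[0]))%360,s["force"])
```

```text
{'pos': array([ 0.5505, -0.01  ,  0.2007]), 'yaw': np.float64(-2.29), 'shift': array([0., 0., 0.]), 'tilt_units': array([ 0.0003, -0.0001,  0.    ]), 'F': array([ 4.1,  2. , -1.5]), 't': 13.35, 'j': array([-13.,  26.,  94.,   0.,  60., -10.])}
0.15943762606460474 203.6629069335663 [ 4.10306661  2.00637319 -1.47457998]
```

The lamp swings freely, with low force. I'll continue the remaining 12 steps.

>>> apply_moves(plan="-0.218 0.115 0 0 0 -0.0123;-0.218 0.115 0 0 0 -0.0123;-0.218 0.115 0 0 0 -0.0123;-0.218 0.115 0 0 0 -0.0123;-0.218 0.115 0 0 0 -0.0123;-0.218 0.115 0 0 0 -0.0123")

```text
time_s: 13.85
position: [0.5916, -0.0669, 0.2006]
tcp_rot: [[-0.415, 0.91, -0.004], [0.91, 0.415, 0.003], [0.004, -0.002, -1.0]]
force: [0.3, 2.4, 2.2]
opening: 0.218
grasp_force: 30.0
```

>>> apply_moves(plan="-0.218 0.115 0 0 0 -0.0123;-0.218 0.115 0 0 0 -0.0123;-0.218 0.115 0 0 0 -0.0123;-0.218 0.115 0 0 0 -0.0123;-0.218 0.115 0 0 0 -0.0123;-0.218 0.115 0 0 0 -0.0123;0 0 0 0 0 0;0 0 0 0 0 0;0 0 0 0 0 0")

```text
time_s: 14.6
position: [0.6575, -0.102, 0.2007]
tcp_rot: [[-0.776, 0.631, -0.002], [0.631, 0.776, -0.002], [0.001, -0.003, -1.0]]
force: [-0.7, -4.5, 1.2]
opening: 0.221
grasp_force: 30.0
```

Run:
```python
from h import *
go(); s=bot.read_state(); d=s["position"][:2]-[.6965,.054]; print(np.hypot(*d),np.degrees(np.arctan2(d[1],d[0]))%360,s["force"])
im,c=snap("wrist","w5")
```

```text
{'pos': array([ 0.6575, -0.102 ,  0.2007]), 'yaw': np.float64(50.9), 'shift': array([0., 0., 0.]), 'tilt_units': array([-0.0004, -0.0001, -0.    ]), 'F': array([-0.7, -4.5,  1.2]), 't': 14.6, 'j': array([-18.,  35.,  77.,  -0.,  68., -69.])}
0.16074802393277068 255.97215198271104 [-0.74601671 -4.53862332  1.2358437 ]
```

View pics/w5.png

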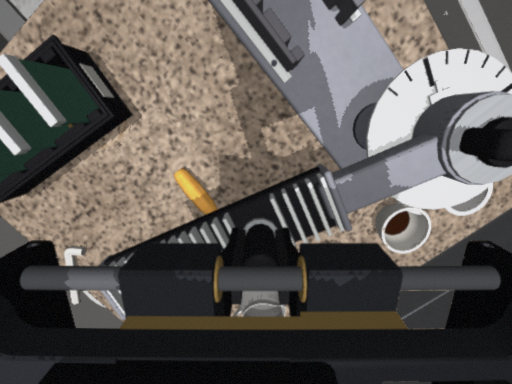

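The lamp has swung out to the right. The long mark is at about (430,75), with the pointer close by it near (440,97). I'll measure both from this picture numerically.

Run:
```python
from h import *
im=cv2.imread("pics/w5.png");c=cam("wrist")
ct,r,n=dial(im,c,(.6965,.054)); print(ct,r,n)
al,v=ring(im,c,ct,.045,.055,.148); m=v.mean(1); s=(al>155)&(al<180)
print("mark c",(al[s]*(255-m[s])**4).sum()/((255-m[s])**4).sum()); print([(float(a),int(x)) for a,x in zip(al[s],m[s])][::2])
al2,v2=ring(im,c,ct,.030,.060,.148,1.); 
al2=al2; ss=(al2>=152)&(al2<=182)
print(np.linspace(.03,.06,7)); print(np.c_[al2[ss],v2[ss]].astype(int))
cv2.imwrite("pics/w5c.png",cv2.resize(im[40:150,370:512],None,fx=5,fy=5,interpolation=cv2.INTER_CUBIC))
```

```text
[0.69617964 0.05359849] 0.061563486455209565 37
mark c 166.1598995919243
[(155.5, 228), (156.5, 228), (157.5, 228), (158.5, 228), (159.5, 228), (160.5, 228), (161.5, 228), (162.5, 225), (163.5, 195), (164.5, 89), (165.5, 37), (166.5, 34), (167.5, 63), (168.5, 163), (169.5, 220), (170.5, 228), (171.5, 228), (172.5, 228), (173.5, 228), (174.5, 229), (175.5, 228), (176.5, 228), (177.5, 229), (178.5, 229), (179.5, 226)]
[0.03  0.035 0.04  0.045 0.05  0.055 0.06 ]
[[152 227 193 228 228 227 131 165]
 [153 227 204 228 228 228 214 225]
 [154 226 196 228 228 228 226 227]
 [155 226 178 228 228 228 228 227]
 [156 227 180 228 228 227 228 228]
 [157 228 215 229 229 228 228 227]
 [158 227 227 228 228 228 228 228]
 [159 227 228 228 228 228 228 227]
 [160 227 224 228 228 228 228 227]
 [161 228 207 219 228 228 228 227]
 [162 228 152 175 227 227 228 227]
 [163 228 125  98 203 219 224 226]
 [164 229 140  91 116 147 164 209]
 [165 229 170  94  46  50  57  92]
 [166 228 184 106  33  34  34  70]
 [167 229 184 123  39  38  44  80]
 [168 229 188 144 102  94 131 145]
 [169 229 188 199 193 182 216 222]
 [170 229 187 226 226 223 228 227]
 [171 229 189 228 229 229 228 228]
 [172 223 194 229 229 228 228 226]
 [173 207 189 229 228 229 228 227]
 [174 161 182 229 229 229 228 227]
 [175 131 190 229 229 229 228 228]
 [176 132 201 229 228 229 228 227]
 [177 155 214 229 229 228 228 228]
 [178 178 224 228 229 229 229 227]
 [179 188 228 229 229 229 228 228]]
```

View pics/w5c.png

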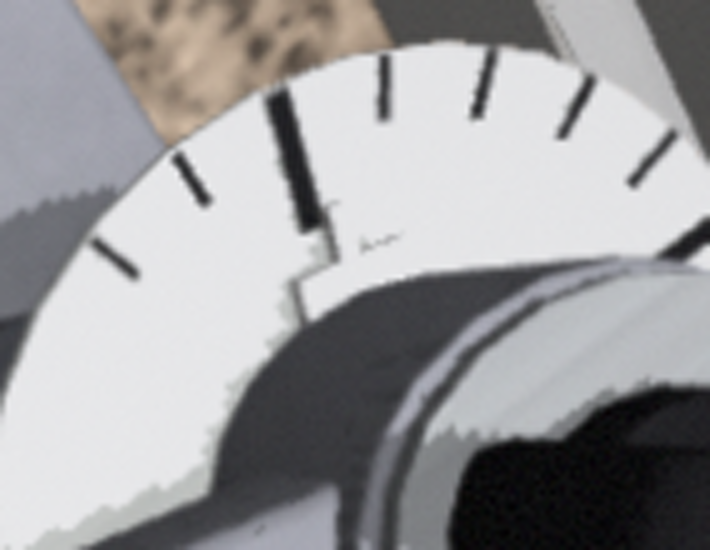

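Pointer and load mark agree to about 1°: the mark is at 166.2°, and the handle azimuth corresponds to about 74.8° of lamp angle. I'll release, retreat up, turn to yaw 0 and go to the tightening start point.

>>> apply_moves(plan="0 0 0 0 0 0;0 0 0 0 0 0;0 0 0 0 0 0;0 0 0 0 0 0;0 0 -0.3 0 0 0;0 0 -0.6 0 0 0;0 0 -0.6 0 0 0;0 0 -0.5 0 0 0", gripper=-0.2)

```text
time_s: 15.32
position: [0.6585, -0.1004, 0.3021]
tcp_rot: [[-0.777, 0.63, 0.0], [0.63, 0.777, 0.001], [0.0, 0.001, -1.0]]
force: [1.9, 0.9, 1.3]
opening: 0.396
grasp_force: 0.0
```

>>> apply_moves(plan="0 0 0 0 0 0.0177;0 0 0 0 0 0.0177;0 0 0 0 0 0.0177;0 0 0 0 0 0.0177;0 0 0 0 0 0.0177;0 0 0 0 0 0.0177;0 0 0 0 0 0.0177;0 0 0 0 0 0.0177;0 0 0 0 0 0;0 0 0 0 0 0", gripper=-1)

```text
time_s: 16.15
position: [0.6583, -0.1005, 0.3003]
tcp_rot: [[-0.003, 1.0, -0.001], [1.0, 0.003, 0.001], [0.001, -0.001, -1.0]]
force: [-0.3, -0.7, 0.1]
opening: 0.007
grasp_force: 0.0
```

Run:
```python
from h import *
go([.7105,.014,.213],0)
im,c=snap("wrist","w6")
ct,r,n=dial(im,c,(.6965,.054)); print(ct,r,n)
u=proj(c,[.6963,.054,.236])[0]; print(u)
for t in (40,60):
  k=np.zeros(im.shape[:2],bool); x,y=u.astype(int); k[max(0,y-60):y+60,max(0,x-60):x+60]=1
  for i,s,ce,l in blobs((im.max(2)<t)&k,200,4000): print("wing",s,ce,minrect(l,c,.23))
```

```text
{'pos': array([ 0.6583, -0.1005,  0.3003]), 'yaw': np.float64(0.16), 'shift': array([2.287, 1.051, 1.748]), 'turn_az_units': np.float64(0.0004), 'tilt_units': array([-0.0001, -0.0001, -0.    ]), 'F': array([-0.3, -0.7,  0.1]), 't': 16.15, 'j': array([-18.,  30.,  70.,   0.,  80., -18.])}
[0.69661573 0.05415345] 0.06162760261956315 38
[314.30028925  11.71075126]
wing [279  10  45  49 613] [297.74714519  37.62316476] (array([0.68781525, 0.03906515]), (36.662864685058594, 22.476104736328125), 54.36471176147461)
wing [ 279    8   45   51 1146] [299.40226876  34.61605585] (array([0.68791986, 0.03893724]), (36.6474609375, 25.036048889160156), 58.83216857910156)
```

>>> apply_moves(plan="0.57 0.26 0 0 0 0;0.57 0.26 0 0 0 0;0.57 0.26 0 0 0 0;0.57 0.26 0 0 0 0;0 0 0 0 0 0;0 0 0.6 0 0 0;0 0 0.6 0 0 0;0 0 0.54 0 0 0;0 0 0 0 0 0;0 0 0 0 0 0")

```text
time_s: 17.03
position: [0.7093, 0.0127, 0.2119]
tcp_rot: [[-0.0, 1.0, -0.005], [1.0, 0.0, 0.001], [0.001, -0.005, -1.0]]
force: [0.3, -0.6, 0.3]
opening: 0.005
grasp_force: 0.0
```

>>> apply_moves(plan="0.05 -0.08 0 0 0 0;0.05 -0.08 0 0 0 0;0.05 -0.08 0 0 0 0;0.05 -0.08 0 0 0 0;0.06 -0.08 0 0 0 0;0.06 -0.08 0 0 0 0;0.04 -0.02 0 0 0 0;0.04 -0.02 0 0 0 0;0.04 -0.02 0 0 0 0;0.04 -0.02 0 0 0 0")

```text
time_s: 17.87
position: [0.6856, 0.0336, 0.2161]
tcp_rot: [[0.0, 1.0, 0.009], [1.0, -0.0, -0.006], [-0.006, 0.009, -1.0]]
force: [5.1, -8.2, 0.2]
opening: 0.007
grasp_force: 3.6
```

>>> apply_moves(plan="0 0 0 0 0 0;0 0 0 0 0 0;0 0 0 0 0 0")

```text
time_s: 18.12
position: [0.6848, 0.0346, 0.2159]
tcp_rot: [[0.0, 1.0, 0.007], [1.0, -0.0, -0.004], [-0.004, 0.007, -1.0]]
force: [2.5, -4.5, 0.6]
opening: 0.004
grasp_force: 2.3
```

Run:
```python
from h import *
go([.6825,.037,.213],0); s=bot.read_state(); print((s["position"][:2]-[.6966,.0541])*1000,s["force"],s["moment"])
```

```text
{'pos': array([0.6848, 0.0346, 0.2159]), 'yaw': np.float64(-0.02), 'shift': array([ 0.048, -0.047,  0.058]), 'turn_az_units': np.float64(-0.0001), 'tilt_units': array([ 0.0011,  0.0007, -0.    ]), 'F': array([ 2.5, -4.5,  0.6]), 't': 18.12, 'j': array([-6., 35., 73., -0., 71., -6.])}
[-11.77433574 -19.48958136] [ 2.45935816 -4.49216     0.5784787 ] [-0.89985062 -0.40047877  0.02277408]
```

>>> apply_moves(plan="0.04 0 0 0 0 0;0.04 0 0 0 0 0;0.04 0 0 0 0 0;0.02 0 0 0 0 0;0 0 0 0 0 0;0 0 0 0 0 0;0 0 0 0 0 0")

```text
time_s: 18.7
position: [0.6847, 0.0352, 0.2161]
tcp_rot: [[0.002, 1.0, 0.006], [1.0, -0.002, -0.015], [-0.015, 0.006, -1.0]]
force: [0.9, -18.3, 1.4]
opening: 0.005
grasp_force: 8.7
```

>>> apply_moves(plan="-0.2 0 0 0 0 0;-0.4 0.1 0 0 0 0;0 0 0 0 0 0;0 0 -0.6 0 0 0;0 0 -0.6 0 0 0;0 0 -0.6 0 0 0;-0.7 0 -0.3 0 0 0;-0.7 0 0 0 0 0;0 0 0 0 0 0;0 0 0 0 0 0")

```text
time_s: 19.53
position: [0.6872, -0.0569, 0.3193]
tcp_rot: [[0.003, 1.0, 0.001], [1.0, -0.003, 0.001], [0.001, 0.001, -1.0]]
force: [-0.3, 0.7, 0.1]
opening: 0.005
grasp_force: 0.0
```

Run:
```python
from h import *
go([.4,-.2,.35],83)
im,c=snap("wrist","w7")
ct,r,n=dial(im,c,(.6966,.0541)); print(ct,r,n)
u=proj(c,[.6966,.0541,.236])[0]; print(u)
k=np.zeros(im.shape[:2],bool); x,y=u.astype(int); k[max(0,y-60):y+60,max(0,x-60):x+60]=1
for i,s,ce,l in blobs((im.max(2)<60)&k,200,4000): print("wing",s,ce,minrect(l,c,.23))
al,v=ring(im,c,ct,.045,.055,.148); m=v.mean(1); s=(al>155)&(al<180); print("mark",(al[s]*(255-m[s])**4).sum()/((255-m[s])**4).sum())
```

```text
{'pos': array([ 0.6872, -0.0569,  0.3193]), 'yaw': np.float64(-0.16), 'shift': array([-2.876, -5.736, -0.621]), 'turn_az_units': np.float64(-0.231), 'tilt_units': array([ 0.0001, -0.0001,  0.    ]), 'F': array([-0.3,  0.7,  0.1]), 't': 19.53, 'j': array([-14.,  31.,  65.,   0.,  84., -14.])}
[0.69649609 0.05395161] 0.06151517065498205 63
[272.0868201   78.72207754]
wing [ 235   68   74   32 1223] [270.75633688  82.64268193] (array([0.69594299, 0.05043316]), (62.473655700683594, 24.892621994018555), -5.884132385253906)
mark 166.86419873701587
```

The knob is tight and the lamp is on the load mark. Next I'll go over the tote.

>>> apply_moves(plan="-0.44 -0.58 -0.06 0 0 0;-0.44 -0.58 -0.06 0 0 0;-0.44 -0.58 -0.06 0 0 0;-0.44 -0.58 -0.06 0 0 0;-0.44 -0.58 -0.06 0 0 0;-0.44 -0.58 -0.06 0 0 0;-0.44 -0.58 -0.06 0 0 0;-0.44 -0.58 -0.06 0 0 0;-0.44 -0.58 -0.06 0 0 0;-0.44 -0.58 -0.06 0 0 0")

```text
time_s: 20.42
position: [0.3965, -0.2747, 0.3485]
tcp_rot: [[-0.002, 1.0, 0.0], [1.0, 0.002, 0.001], [0.001, 0.0, -1.0]]
force: [0.3, -0.7, 0.1]
opening: 0.005
grasp_force: 0.0
```

>>> apply_moves(plan="0 0 0 0 0 -0.0192;0 0 0 0 0 -0.0192;0 0 0 0 0 -0.0192;0 0 0 0 0 -0.0192;0 0 0 0 0 -0.0192;0 0 0 0 0 -0.0192;0 0 0 0 0 -0.0192;0 0 0 0 0 -0.0192;0 0 0 0 0 -0.0192;0 0 0 0 0 -0.0192")

```text
time_s: 21.25
position: [0.398, -0.274, 0.3482]
tcp_rot: [[-0.937, 0.349, -0.0], [0.349, 0.937, 0.002], [0.001, 0.002, -1.0]]
force: [-0.4, 0.7, -0.2]
opening: 0.007
grasp_force: 0.0
```

>>> apply_moves(plan="0 0 0 0 0 -0.0195;0 0 0 0 0 -0.0195;0 0 0 0 0 0;0 0 0 0 0 0;0 0 0 0 0 0")

```text
time_s: 21.67
position: [0.3977, -0.2751, 0.3484]
tcp_rot: [[-0.993, 0.121, -0.0], [0.121, 0.993, 0.001], [0.0, 0.001, -1.0]]
force: [-0.1, -0.2, -0.2]
opening: 0.004
grasp_force: 0.0
```

```bash
cat >> h.py <<'E'
def bars(im,c,z=.104,th=140):
    "grip bars: bright long blobs whose cast size is about 70 x 10 mm"
    out=[]
    for i,s,ce,l in blobs(im.min(2)>th,60,3000):
        p,(w,h),a=minrect(l,c,z)
        if 45<w<85 and 5<h<22: out.append((p.round(4),round(w,1),round(h,1),round(a,1),s[4],s[:4].tolist()))
    return out
E
python3 - <<'E'
from h import *
go()
im,c=snap("wrist","w8")
for b in bars(im,c): print(b)
print(proj(c,[[.435,-.2,.104],[.42,-.35,.104]]))
E
```

```text
{'pos': array([ 0.3977, -0.2751,  0.3484]), 'yaw': np.float64(83.05), 'shift': array([0., 0., 0.]), 'tilt_units': array([ 0.0001, -0.    ,  0.    ]), 'F': array([-0.1, -0.2, -0.2]), 't': 21.67, 'j': array([ -48.,   11.,   92.,    0.,   77., -131.])}
(array([ 0.4232, -0.351 ]), 70.4, 12.9, -5.3, np.int32(290), [210, 170, 10, 44])
(array([ 0.4292, -0.3009]), 67.2, 9.8, -6.2, np.int32(241), [242, 171, 8, 42])
(array([ 0.4355, -0.2498]), 67.3, 12.9, -6.0, np.int32(241), [274, 171, 9, 42])
(array([ 0.4413, -0.2022]), 67.3, 9.8, -6.4, np.int32(251), [305, 171, 8, 42])
(array([0.5553, 0.1278]), 71.0, 10.3, 9.1, np.int32(152), [505, 214, 7, 38])
[[309.69948063 187.99605353]
 [213.59855924 190.05073233]]
```

View pics/w8.png

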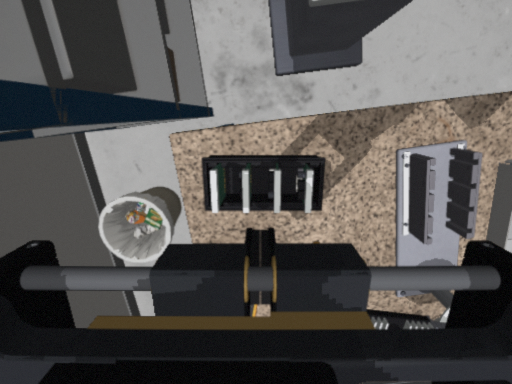

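The tote shows all four bars around (214..309,190). The rack rails at (420,195) and (460,190) are clear of the lamp. I'll check the rack position from the plate's near edge and the rails.

Run:
```python
from h import *
im=cv2.imread("pics/w8.png");c=cam("wrist")
psi=np.radians(1.6);ax=np.array([.6965,.054]);e=np.array([np.cos(psi),np.sin(psi)]);f=np.array([-e[1],e[0]])
o=ax-.125*e
P=lambda x,y,z:[*(o+x*e+y*f),z]
print("org",o)
exp={"near L":P(-.165,.065,.012),"near R":P(-.165,-.065,.012)}
for k,v in exp.items(): print(k,np.round(v,4),proj(c,v)[0].round(1))
# right long edge & near edge: profiles (grey-blue plate vs granite): plate has B>R
d=im[...,0].astype(int)-im[...,2]
for y in (170,200,230,250): print("row",y,d[y,385:500:1].tolist()[:40])
for x in (405,430,455): print("col",x,[int(q) for q in d[130:165,x]])
for gx in (-.138,-.096,-.054,-.012):
    print("groove",gx,np.round(P(gx,0,0)[:2],4),proj(c,[P(gx,.031,.072),P(gx,-.031,.072)]).round(1).tolist())
cv2.imwrite("pics/w8c.png",cv2.resize(im[130:265,390:510],None,fx=4.4,fy=4.4,interpolation=cv2.INTER_CUBIC))
```

```text
org [0.57154874 0.0505098 ]
near L [0.4048 0.1109 0.012 ] [467.8 139.4]
near R [ 0.4084 -0.0191  0.012 ] [397.5 149.7]
row 170 [-36, -35, -33, -35, -35, -34, -37, -38, -39, -39, -31, -7, 7, 10, 10, 11, 12, 8, 3, 2, 3, 3, 3, 3, 3, 3, 1, 2, 1, 2, 3, 3, 2, 2, 1, 1, 3, 1, 1, 0]
row 200 [-33, -33, -35, -38, -36, -38, -38, -36, -30, -25, -19, -1, 6, 8, 10, 11, 9, 8, 3, 2, 2, 3, 2, 4, 3, 3, 1, 2, 1, 0, 4, 3, 2, 2, 2, 0, 1, 2, 2, 2]
row 230 [-39, -36, -36, -38, -37, -31, -29, -33, -39, -39, -31, -2, 6, 11, 11, 12, 9, 6, 2, 2, 2, 3, 5, 2, 2, 2, 2, 1, 1, 1, 2, 2, 1, 0, 2, 2, 4, 0, 2, 2]
row 250 [-35, -34, -34, -35, -32, -32, -36, -37, -39, -34, -19, 2, 8, 9, 11, 10, 11, 11, 12, 12, 12, 12, 11, 10, 11, 11, 12, 11, 11, 11, 13, 12, 12, 11, 10, 10, 11, 10, 11, 12]
col 405 [-37, -35, -33, -30, -33, -33, -34, -34, -32, -30, -32, -35, -35, -38, -36, -36, -33, -29, -4, 8, 10, 8, 3, 2, 5, 4, 5, 5, 5, 2, 2, 3, 2, 5, 4]
col 430 [-38, -39, -38, -36, -35, -37, -35, -34, -34, -32, -32, -31, -33, -28, -12, 5, 9, 10, 11, 12, 13, 11, 11, 10, 10, 10, 11, 6, 2, 4, 4, 4, 4, 5, 4]
col 455 [-28, -31, -35, -37, -34, -34, -37, -39, -39, -39, -27, 0, 9, 10, 11, 11, 11, 8, 6, 3, 2, 2, 2, 2, 3, 2, 3, 2, 4, 3, 3, 3, 2, 2, 4]
groove -0.138 [0.4336 0.0467] [[472.6, 162.2], [435.4, 167.5]]
groove -0.096 [0.4756 0.0478] [[470.6, 186.3], [434.3, 191.5]]
groove -0.054 [0.5176 0.049 ] [[468.6, 209.2], [433.3, 214.2]]
groove -0.012 [0.5596 0.0502] [[466.6, 230.9], [432.2, 235.7]]
```

View pics/w8c.png

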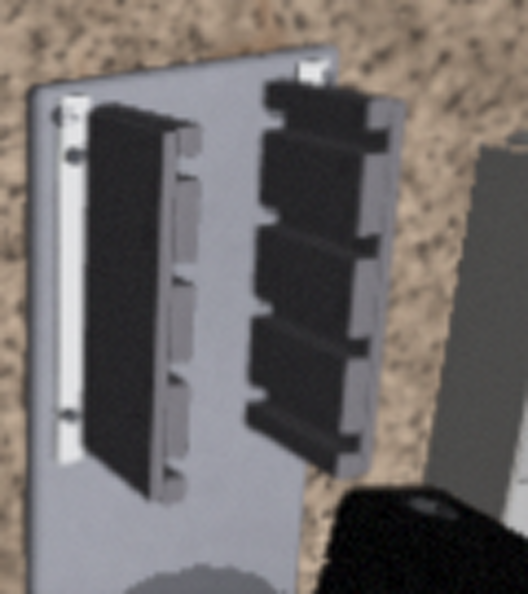

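Predicted groove and edge pixels match the picture to within half a pixel, so the rack pose is good. Now I'll pick the first board, the bar at (0.441,-0.202).

>>> apply_moves(plan="-0.2 0.39 0 0 0 0;-0.2 0.39 0 0 0 0;-0.2 0.39 0 0 0 0;-0.21 0.384 0 0 0 0;0 0 0.6 0 0 0;0 0 0.6 0 0 0;0 0 0.6 0 0 0;0 0 0.6 0 0 0;0 0 0 0 0 0;0 0 0 0 0 0", gripper=-0.22)

```text
time_s: 22.55
position: [0.4463, -0.2031, 0.2277]
tcp_rot: [[-0.993, 0.12, -0.003], [0.12, 0.993, 0.002], [0.003, 0.002, -1.0]]
force: [0.4, 0.7, 0.3]
opening: 0.386
grasp_force: 0.0
```

Run:
```python
from h import *
go([.4473,-.2029,.081],83.1)
im,c=snap("wrist","w9")
for b in bars(im,c): print(b)
```

```text
{'pos': array([ 0.4463, -0.2031,  0.2277]), 'yaw': np.float64(83.09), 'shift': array([-0.029, -0.   ,  2.934]), 'turn_az_units': np.float64(-0.0), 'tilt_units': array([ 0.0003, -0.0005,  0.    ]), 'F': array([0.4, 0.7, 0.3]), 't': 22.55, 'j': array([ -38.,   20.,  101.,    0.,   60., -121.])}
(array([ 0.4336, -0.3017]), 78.9, 16.0, -13.0, np.int32(645), [162, 157, 15, 69])
(array([ 0.4347, -0.2512]), 68.4, 10.4, -6.6, np.int32(549), [208, 157, 13, 61])
```

>>> apply_moves(plan="0 0 0.5 0 0 0;0 0 0.6 0 0 0;0 0 0.6 0 0 0;0 0 0.5 0 0 0;0 0 0.4 0 0 0;0 0 0.2 0 0 0;0 0 0.13 0 0 0;0 0 0 0 0 0;0 0 0 0 0 0")

```text
time_s: 23.35
position: [0.448, -0.2045, 0.0832]
tcp_rot: [[-0.993, 0.12, 0.002], [0.12, 0.993, -0.002], [-0.002, -0.001, -1.0]]
force: [-0.3, 0.3, 0.3]
opening: 0.387
grasp_force: 0.0
```

>>> apply_moves(plan="0 0 0 0 0 0;0 0 0 0 0 0;0 0 0 0 0 0;0 0 0 0 0 0;0 0 0 0 0 0;0 0 0 0 0 0;0 0 0 0 0 0", gripper=-1)

```text
time_s: 23.93
position: [0.4472, -0.2034, 0.0825]
tcp_rot: [[-0.993, 0.12, 0.001], [0.12, 0.993, 0.0], [-0.001, 0.0, -1.0]]
force: [0.6, 2.0, 5.6]
opening: 0.111
grasp_force: 30.0
```

Run:
```python
from h import *
go([.4473,-.2029,.081],83.1); s=bot.read_state(); print(s["opening"]*87,s["grasp_force"])
```

```text
{'pos': array([ 0.4472, -0.2034,  0.0825]), 'yaw': np.float64(83.11), 'shift': array([-0.001,  0.011,  0.029]), 'turn_az_units': np.float64(0.0), 'tilt_units': array([ 0.0001,  0.0001, -0.    ]), 'F': array([0.6, 2. , 5.6]), 't': 23.93, 'j': array([ -38.,   33.,  108.,    0.,   39., -121.])}
9.694358276150737 30.000869035720825
```

>>> apply_moves(plan="0 0 -0.1 0 0 0;0 0 -0.2 0 0 0;0 0 -0.4 0 0 0;0 0 -0.5 0 0 0;0 0 -0.5 0 0 0;0 0 -0.5 0 0 0;0 0 -0.5 0 0 0;0 0 -0.35 0 0 0;0 0 -0.1 0 0 0;0 0 0 0 0 0")

```text
time_s: 24.77
position: [0.4476, -0.2045, 0.2413]
tcp_rot: [[-0.993, 0.119, 0.003], [0.119, 0.993, -0.003], [-0.003, -0.003, -1.0]]
force: [0.4, 0.2, -1.1]
opening: 0.109
grasp_force: 29.8
```

>>> apply_moves(plan="0 0 0 0 0 0.016;0 0 0 0 0 0.0188;0 0 0 0 0 0.0188;0 0 0 0 0 0.0188;0 0 0 0 0 0.0188;0 0 0 0 0 0.0188;0 0 0 0 0 0.0188;0 0 0 0 0 0.0188;0 0 0 0 0 0.0188;0 0 0 0 0 0.0188")

```text
time_s: 25.6
position: [0.4459, -0.2032, 0.2377]
tcp_rot: [[-0.278, 0.961, -0.003], [0.961, 0.278, 0.002], [0.003, -0.003, -1.0]]
force: [-0.1, 0.1, -1.5]
opening: 0.111
grasp_force: 29.8
```

>>> apply_moves(plan="0 0 0 0 0 0.0188;0 0 0 0 0 0.0188;0.2 0.1 0 0 0 0.0036;0.5 0.24 0 0 0 0;0.7 0.34 0 0 0 0;0.7 0.34 0 0 0 0;0.7 0.34 0 0 0 0;0.7 0.34 0 0 0 0;0.6 0.3 0 0 0 0;0.4 0.2 0 0 0 0")

```text
time_s: 26.43
position: [0.5501, 0.0275, 0.2376]
tcp_rot: [[-0.031, 1.0, -0.003], [1.0, 0.031, 0.001], [0.001, -0.003, -1.0]]
force: [1.3, -0.6, -1.1]
opening: 0.114
grasp_force: 29.9
```

>>> apply_moves(plan="0.26 0.12 0 0 0 0;0.12 0.06 0 0 0 0;0 0 0 0 0 0;0 0 0 0 0 0;0 0 0 0 0 0")

```text
time_s: 26.85
position: [0.558, 0.0426, 0.2388]
tcp_rot: [[-0.027, 1.0, -0.002], [1.0, 0.027, -0.0], [-0.0, -0.002, -1.0]]
force: [-0.2, -0.4, -0.9]
opening: 0.115
grasp_force: 29.9
```

Run:
```python
from h import *
go([.5593,.0437,.125],1.6); s=bot.read_state(); print(s["opening"]*87,s["grasp_force"])
```

```text
{'pos': array([0.558 , 0.0426, 0.2388]), 'yaw': np.float64(1.58), 'shift': array([0.021, 0.031, 2.277]), 'turn_az_units': np.float64(-0.0001), 'tilt_units': array([-0.0003,  0.0001,  0.    ]), 'F': array([-0.2, -0.4, -0.9]), 't': 26.85, 'j': array([-7., 24., 90., -0., 66., -9.])}
9.975427912102232 29.8592010140419
```

>>> apply_moves(plan="0.02 0.03 0.3 0 0 0;0 0 0.4 0 0 0;0 0 0.4 0 0 0;0 0 0.3 0 0 0;0 0 0.15 0 0 0;0 0 0 0 0 0;0 0 0 0 0 0;0 0 0 0 0 0")

```text
time_s: 27.52
position: [0.561, 0.0441, 0.163]
tcp_rot: [[-0.028, 1.0, 0.002], [1.0, 0.028, -0.0], [-0.0, 0.002, -1.0]]
force: [-0.3, 0.1, -0.2]
opening: 0.108
grasp_force: 29.9
```

Run:
```python
from h import *
go([.5593,.0437,.092],1.6)
im,c=snap("wrist","w10")
```

```text
{'pos': array([0.561 , 0.0441, 0.163 ]), 'yaw': np.float64(1.59), 'shift': array([-0.007, -0.038,  1.421]), 'turn_az_units': np.float64(-0.0), 'tilt_units': array([ 0.0003,  0.0001, -0.    ]), 'F': array([-0.3,  0.1, -0.2]), 't': 27.52, 'j': array([-7., 30., 95., -0., 55., -8.])}
```

View pics/w10.png

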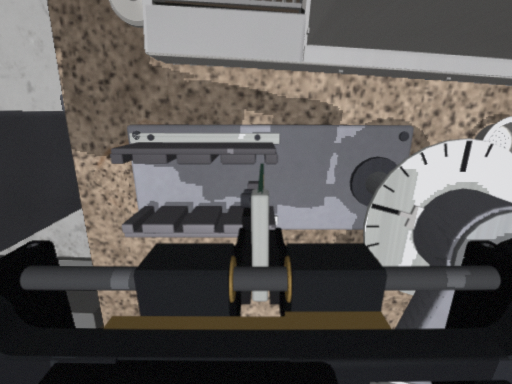

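The board hangs upright in the jaws, with its bar at column 262 and its lower corner just above the left rail. The rail notches appear around columns 150, 180, 217 and 252. I'll check the groove column numerically before lowering.

Run:
```python
from h import *
im=cv2.imread("pics/w10.png");c=cam("wrist")
psi=np.radians(1.6);ax=np.array([.6965,.054]);e=np.array([np.cos(psi),np.sin(psi)]);f=np.array([-e[1],e[0]]);o=ax-.125*e
P=lambda x,y,z:[*(o+x*e+y*f),z]
ct,r,n=dial(im,c,ax); print(ct,r,n)
for y in (.031,-.031,-.04):print(y,proj(c,[P(g,y,.072) for g in (-.138,-.096,-.054,-.012)]).round(1).tolist())
g=im.mean(2).astype(int)
for r in range(146,164,3): print(r,g[r,240:282].tolist())
for r in (214,220,226,232): print(r,g[r,120:245:2].tolist())
```

```text
[0.69548764 0.05453387] 0.0611560853732281 27
0.031 [[127.1, 164.4], [171.0, 164.3], [215.2, 164.2], [259.5, 164.2]]
-0.031 [[135.9, 224.6], [177.0, 224.6], [218.2, 224.6], [259.5, 224.6]]
-0.04 [[137.2, 232.7], [177.8, 232.7], [218.6, 232.7], [259.5, 232.7]]
146 [47, 48, 45, 48, 47, 46, 49, 48, 47, 47, 46, 49, 47, 49, 48, 45, 47, 48, 48, 46, 47, 48, 47, 48, 48, 48, 47, 45, 45, 46, 46, 47, 45, 49, 69, 98, 111, 111, 111, 112, 110, 110]
149 [87, 88, 89, 88, 85, 88, 86, 85, 87, 86, 89, 88, 87, 87, 88, 88, 88, 88, 88, 86, 87, 89, 86, 86, 86, 90, 87, 87, 87, 89, 90, 86, 89, 89, 85, 88, 100, 112, 111, 113, 112, 113]
152 [88, 87, 89, 87, 88, 89, 88, 90, 88, 88, 89, 89, 90, 91, 90, 91, 89, 89, 90, 91, 90, 88, 90, 90, 91, 91, 91, 90, 90, 90, 88, 89, 89, 91, 86, 74, 86, 104, 113, 115, 111, 112]
155 [94, 93, 92, 94, 92, 92, 94, 92, 93, 94, 95, 94, 94, 94, 83, 69, 91, 105, 108, 107, 109, 106, 108, 99, 70, 69, 85, 89, 91, 91, 93, 90, 93, 93, 93, 93, 88, 89, 104, 111, 113, 112]
158 [90, 92, 94, 91, 93, 92, 92, 92, 94, 94, 93, 91, 92, 91, 83, 74, 97, 110, 111, 109, 109, 110, 110, 108, 78, 69, 85, 9
[... 673 characters left out ...]
, 45, 47, 47, 45, 47, 45, 47, 46, 46, 39, 38, 47, 47, 46, 48, 46, 45, 47, 47, 48, 46, 46, 27, 25]
226 [119, 127, 129, 131, 133, 133, 98, 39, 37, 38, 47, 101, 131, 131, 130, 132, 133, 132, 133, 134, 134, 134, 137, 136, 139, 139, 120, 46, 36, 39, 46, 76, 133, 133, 135, 136, 137, 136, 138, 137, 136, 139, 139, 141, 141, 141, 141, 83, 41, 46, 46, 53, 119, 136, 137, 136, 138, 138, 139, 139, 133, 85, 23]
232 [141, 126, 120, 119, 118, 119, 118, 91, 88, 89, 87, 97, 115, 116, 115, 116, 115, 112, 119, 118, 121, 122, 124, 123, 122, 124, 122, 91, 85, 83, 84, 89, 120, 121, 123, 124, 122, 124, 124, 125, 123, 124, 126, 125, 125, 125, 127, 102, 85, 78, 73, 77, 102, 121, 123, 124, 123, 125, 125, 83, 13, 8, 8]
```

The groove centre measures column 260 against 259.5 predicted, so the fit holds. Lowering.

>>> apply_moves(plan="0 -0.03 0.15 0 0 0;0 0 0.2 0 0 0;0 0 0.2 0 0 0;0 0 0.2 0 0 0;0 0 0.2 0 0 0;0 0 0.2 0 0 0;0 0 0.15 0 0 0;0 0 0.08 0 0 0;0 0 0 0 0 0;0 0 0 0 0 0")

```text
time_s: 28.4
position: [0.5588, 0.0447, 0.0928]
tcp_rot: [[-0.029, 1.0, -0.0], [1.0, 0.029, 0.0], [0.0, -0.0, -1.0]]
force: [-0.8, 0.1, -0.6]
opening: 0.114
grasp_force: 29.9
```

Run:
```python
from h import *
go([.5593,.0437,.0905],1.6)
```

```text
{'pos': array([0.5588, 0.0447, 0.0928]), 'yaw': np.float64(1.63), 'shift': array([-0.02 ,  0.01 ,  0.045]), 'turn_az_units': np.float64(0.0001), 'tilt_units': array([-0.0001, -0.    , -0.    ]), 'F': array([-0.8,  0.1, -0.6]), 't': 28.4, 'j': array([-7., 36., 98., -0., 46., -8.])}
```

>>> apply_moves(plan="0 0 0.03 0 0 0;0 0 0.02 0 0 0;0 0 0 0 0 0")

```text
time_s: 28.65
position: [0.5589, 0.0447, 0.0908]
tcp_rot: [[-0.029, 1.0, 0.001], [1.0, 0.029, -0.0], [-0.0, 0.001, -1.0]]
force: [0.8, -0.4, -1.3]
opening: 0.111
grasp_force: 29.9
```

>>> apply_moves(plan="0 0 0 0 0 0;0 0 0 0 0 0;0 0 0 0 0 0;0 0 -0.1 0 0 0;0 0 -0.3 0 0 0;0 0 -0.5 0 0 0;0 0 -0.6 0 0 0;0 0 -0.6 0 0 0;0 0 -0.6 0 0 0;0 0 -0.3 0 0 0", gripper=-0.48)

```text
time_s: 29.48
position: [0.5605, 0.0446, 0.245]
tcp_rot: [[-0.029, 1.0, 0.007], [1.0, 0.029, -0.001], [-0.001, 0.007, -1.0]]
force: [0.2, -0.2, 0.2]
opening: 0.257
grasp_force: 0.0
```

>>> apply_moves(plan="-0.4 -0.2 -0.15 0 0 0;-0.65 -0.35 -0.22 0 0 0;-0.7 -0.35 -0.24 0 0 0;-0.7 -0.35 -0.24 0 0 0;-0.7 -0.35 -0.24 0 0 0;-0.7 -0.35 -0.24 0 0 0;-0.7 -0.35 -0.24 0 0 0;-0.7 -0.35 -0.24 0 0 0;-0.65 -0.4 -0.22 0 0 0;-0.4 -0.4 -0.13 0 0 0")

```text
time_s: 30.32
position: [0.3946, -0.2787, 0.3505]
tcp_rot: [[-0.027, 1.0, 0.002], [1.0, 0.027, -0.004], [-0.004, 0.002, -1.0]]
force: [0.7, 0.4, 0.1]
opening: 0.26
grasp_force: 0.0
```

>>> apply_moves(plan="0 0 0 0 0 -0.0188;0 0 0 0 0 -0.0188;0 0 0 0 0 -0.0188;0 0 0 0 0 -0.0188;0 0 0 0 0 -0.0188;0 0 0 0 0 -0.0188;0 0 0 0 0 -0.0188;0 0 0 0 0 -0.0188;0 0 0 0 0 -0.0188;0 0 0 0 0 -0.0188", gripper=-0.22)

```text
time_s: 31.15
position: [0.395, -0.2749, 0.349]
tcp_rot: [[-0.938, 0.348, 0.0], [0.348, 0.938, -0.0], [-0.0, -0.0, -1.0]]
force: [0.2, -0.2, -0.4]
opening: 0.392
grasp_force: 0.0
```

>>> apply_moves(plan="0 0 0 0 0 -0.0188;0 0 0 0 0 -0.0188;0 0 0 0 0 0;0 0 0 0 0 0;0 0 0 0 0 0")

```text
time_s: 31.57
position: [0.3952, -0.275, 0.3488]
tcp_rot: [[-0.992, 0.127, 0.0], [0.127, 0.992, -0.0], [-0.0, -0.0, -1.0]]
force: [-0.6, 0.4, -0.6]
opening: 0.389
grasp_force: 0.0
```

```bash
cat > look.py <<'E'
from h import *
psi=np.radians(1.6);e=np.array([np.cos(psi),np.sin(psi)]);f=np.array([-e[1],e[0]]);o=np.array([.6965,.054])-.125*e
im,c=snap("wrist",None); bs=bars(im,c)
for b in bs: print("tote",b)
for b in bars(im,c,.112): print("rack?",b,((b[0]-o)@e).round(4),((b[0]-o)@f).round(4)) if b[0][1]>-.1 else 0
it,ctp=snap("top",None)
tb=[b for b in bars(it,ctp,.112,130) if b[0][1]>-.05 and b[0][0]<.6]
for b in tb: print("top rack",b,((b[0]-o)@e).round(4),((b[0]-o)@f).round(4))
bs=[b for b in bs if b[0][1]<-.12 and b[0][0]<.52]
if len(bs)>1:
    p=np.array([b[0] for b in bs]); p=p[p[:,1].argsort()]; d=p[-1]-p[0]; a=np.degrees(np.arctan2(d[1],d[0])); print("tote axis yaw",a)
E
python3 look.py; python3 -c "
from h import *
go()"
```

```text
tote (array([ 0.4235, -0.3526]), 70.8, 19.5, -7.3, np.int32(304), [208, 172, 13, 44])
tote (array([ 0.4292, -0.3013]), 69.1, 9.7, -7.0, np.int32(260), [242, 172, 8, 43])
tote (array([ 0.4347, -0.252 ]), 67.5, 9.7, -6.4, np.int32(232), [274, 172, 7, 42])
tote (array([0.5581, 0.1272]), 69.3, 10.3, 8.8, np.int32(136), [505, 216, 7, 37])
rack? (array([0.5533, 0.1195]), 68.0, 10.1, 8.8, np.int32(136), [505, 216, 7, 37]) -0.0163 0.0695
top rack (array([0.4753, 0.315 ]), 74.8, 17.9, -75.0, np.int32(84), [104, 219, 26, 10]) -0.0888 0.2671
tote axis yaw 83.6473064477179
{'pos': array([ 0.3952, -0.2751,  0.3487]), 'yaw': np.float64(82.76), 'shift': array([0., 0., 0.]), 'tilt_units': array([-0.,  0.,  0.]), 'F': array([-0.6,  1. ,  0.5]), 't': 31.67, 'j': array([ -48.,   11.,   92.,   -0.,   77., -131.])}
```

>>> apply_moves(plan="-0.28 0.18 0 0 0 -0.001;-0.28 0.19 0 0 0 0;-0.28 0.19 0.4 0 0 0;0 0 0.6 0 0 0;0 0 0.6 0 0 0;0 0 0.6 0 0 0;0 0 0.4 0 0 0;0 0 0 0 0 0;0 0 0 0 0 0;0 0 0 0 0 0")

```text
time_s: 32.5
position: [0.4412, -0.2532, 0.2198]
tcp_rot: [[-0.993, 0.119, 0.002], [0.119, 0.993, -0.002], [-0.002, -0.001, -1.0]]
force: [-0.2, -0.1, 0.9]
opening: 0.397
grasp_force: 0.0
```

Run:
```python
from h import *
go([.4407,-.2527,.0825],83.1)
```

```text
{'pos': array([ 0.4412, -0.2532,  0.2198]), 'yaw': np.float64(83.18), 'shift': array([0.017, 0.013, 2.745]), 'turn_az_units': np.float64(0.0002), 'tilt_units': array([-0.0002,  0.0003,  0.    ]), 'F': array([-0.2, -0.1,  0.9]), 't': 32.5, 'j': array([ -42.,   21.,   99.,   -0.,   60., -126.])}
```

>>> apply_moves(plan="0 0 0.4 0 0 0;0 0 0.6 0 0 0;0 0 0.6 0 0 0;0 0 0.5 0 0 0;0 0 0.35 0 0 0;0 0 0.2 0 0 0;0 0 0.09 0 0 0;0 0 0 0 0 0;0 0 0 0 0 0")

```text
time_s: 33.25
position: [0.4413, -0.2532, 0.0828]
tcp_rot: [[-0.993, 0.118, 0.002], [0.118, 0.993, -0.002], [-0.002, -0.002, -1.0]]
force: [0.3, 0.1, -0.4]
opening: 0.385
grasp_force: 0.0
```

>>> apply_moves(plan="0 0 0 0 0 0;0 0 0 0 0 0;0 0 0 0 0 0;0 0 0 0 0 0;0 0 0 0 0 0;0 0 0 0 0 0;0 0 0 0 0 0", gripper=-1)

```text
time_s: 33.83
position: [0.4405, -0.2523, 0.0819]
tcp_rot: [[-0.993, 0.118, 0.0], [0.118, 0.993, 0.0], [-0.0, 0.0, -1.0]]
force: [0.7, 1.6, 5.1]
opening: 0.112
grasp_force: 29.8
```

Run:
```python
from h import *
go(); s=bot.read_state(); print(s["opening"]*87,s["grasp_force"])
```

```text
{'pos': array([ 0.4405, -0.2523,  0.0819]), 'yaw': np.float64(83.2), 'shift': array([0., 0., 0.]), 'tilt_units': array([ 0.    ,  0.0001, -0.    ]), 'F': array([0.7, 1.6, 5.1]), 't': 33.83, 'j': array([ -42.,   34.,  106.,    0.,   40., -126.])}
9.760882948355102 29.81946626678109
```

>>> apply_moves(plan="0 0 -0.1 0 0 0;0 0 -0.2 0 0 0;0 0 -0.4 0 0 0;0 0 -0.5 0 0 0;0 0 -0.5 0 0 0;0 0 -0.5 0 0 0;0 0 -0.5 0 0 0;0 0 -0.35 0 0 0;0 0 -0.1 0 0 0;0 0 0 0 0 0")

```text
time_s: 34.67
position: [0.4409, -0.253, 0.2408]
tcp_rot: [[-0.993, 0.118, 0.003], [0.118, 0.993, -0.003], [-0.003, -0.003, -1.0]]
force: [-0.2, -0.2, -1.1]
opening: 0.112
grasp_force: 29.7
```

>>> apply_moves(plan="0 0 0 0 0 0.016;0 0 0 0 0 0.0188;0 0 0 0 0 0.0188;0 0 0 0 0 0.0188;0 0 0 0 0 0.0188;0 0 0 0 0 0.0188;0 0 0 0 0 0.0188;0 0 0 0 0 0.0188;0 0 0 0 0 0.0188;0 0 0 0 0 0.0188")

```text
time_s: 35.5
position: [0.4393, -0.2515, 0.2372]
tcp_rot: [[-0.279, 0.96, -0.003], [0.96, 0.279, 0.003], [0.003, -0.002, -1.0]]
force: [0.5, -0.1, -1.0]
opening: 0.113
grasp_force: 29.7
```

>>> apply_moves(plan="0 0 0 0 0 0.0188;0 0 0 0 0 0.0188;0.2 0.06 0 0 0 0.0039;0.5 0.15 0 0 0 0;0.75 0.22 0 0 0 0;0.75 0.22 0 0 0 0;0.75 0.22 0 0 0 0;0.75 0.22 0 0 0 0;0.75 0.22 0 0 0 0;0.7 0.19 0 0 0 0")

```text
time_s: 36.33
position: [0.5069, 0.0094, 0.2374]
tcp_rot: [[-0.028, 1.0, -0.003], [1.0, 0.028, 0.001], [0.001, -0.003, -1.0]]
force: [0.5, 0.8, -0.7]
opening: 0.112
grasp_force: 29.7
```

>>> apply_moves(plan="0.5 0.14 0 0 0 0;0.22 0.06 0 0 0 0;0 0 0 0 0 0;0 0 0 0 0 0;0 0 0 0 0 0;0 0 0 0 0 0")

```text
time_s: 36.83
position: [0.5165, 0.0419, 0.2387]
tcp_rot: [[-0.026, 1.0, -0.001], [1.0, 0.026, -0.0], [-0.0, -0.001, -1.0]]
force: [-0.3, -0.5, -1.1]
opening: 0.11
grasp_force: 29.7
```

```bash
python3 - <<'E'
from h import *
go([.5175,.0428,.163],1.6); s=bot.read_state(); print(s["opening"]*87,s["grasp_force"])
E
python3 look.py
```

```text
{'pos': array([0.5165, 0.0419, 0.2387]), 'yaw': np.float64(1.48), 'shift': array([0.018, 0.022, 1.514]), 'turn_az_units': np.float64(-0.0003), 'tilt_units': array([-0.0002,  0.0001,  0.    ]), 'F': array([-0.3, -0.5, -1.1]), 't': 36.83, 'j': array([-8., 21., 96., -0., 63., -9.])}
9.532346090135025 29.73639898264082
tote (array([0.5566, 0.0481]), 70.6, 9.6, -87.4, np.int32(490), [292, 154, 10, 61])
tote (array([ 0.7329, -0.1161]), 58.8, 10.0, -15.0, np.int32(201), [399, 300, 41, 16])
rack? (array([0.5554, 0.0502]), 68.7, 9.4, -87.4, np.int32(490), [292, 154, 10, 61]) -0.0162 0.0001
```

>>> apply_moves(plan="0.02 0.02 0.3 0 0 0;0 0 0.4 0 0 0;0 0 0.4 0 0 0;0 0 0.3 0 0 0;0 0 0.15 0 0 0;0 0 0 0 0 0;0 0 0 0 0 0;0 0 0 0 0 0")

```text
time_s: 37.6
position: [0.5187, 0.0441, 0.1625]
tcp_rot: [[-0.027, 1.0, 0.002], [1.0, 0.027, -0.0], [-0.0, 0.002, -1.0]]
force: [1.8, 0.9, -1.1]
opening: 0.11
grasp_force: 29.7
```

```bash
cat > groove.py <<'E'
import sys
from h import *
psi=np.radians(1.6);e=np.array([np.cos(psi),np.sin(psi)]);f=np.array([-e[1],e[0]]);o=np.array([.6965,.054])-.125*e
gx=float(sys.argv[1]); off=-.006
go([*(o+gx*e-.0005*f+off*f),.0899],1.6)
im,c=snap("wrist","g%d"%(1000*-gx)); g=im.mean(2)
for y in (.033,):  # left rail's groove, on its top
    row=[]
    for x in np.arange(gx-.012,gx+.0121,.001): row.append([*(o+x*e+y*f),.072])
    q=proj(c,row); v=cv2.remap(g.astype(np.float32),q[:,:1].astype(np.float32),q[:,1:].astype(np.float32),1).ravel(); print(y,v.astype(int).tolist())
u=proj(c,[*(o+gx*e+.033*f),.072])[0]; print(u)
for r in range(int(u[1])-9,int(u[1])+3,3): print(r,g[r,int(u[0])-12:int(u[0])+13].astype(int).tolist())
E
python3 groove.py -.054
```

```text
{'pos': array([0.5187, 0.0441, 0.1625]), 'yaw': np.float64(1.57), 'shift': array([-0.03 , -0.024,  1.452]), 'turn_az_units': np.float64(-0.0001), 'tilt_units': array([ 0.0003,  0.0001, -0.    ]), 'F': array([ 1.8,  0.9, -1.1]), 't': 37.6, 'j': array([ -7.,  27., 101.,  -0.,  52.,  -9.])}
0.033 [89, 89, 88, 89, 90, 90, 87, 85, 96, 108, 113, 113, 104, 99, 100, 103, 100, 89, 87, 88, 87, 88, 87, 87, 87]
[259.91901559 163.22515724]
154 [87, 88, 85, 88, 87, 87, 86, 88, 85, 89, 87, 89, 88, 88, 87, 88, 87, 86, 87, 87, 89, 86, 89, 87, 88]
157 [98, 99, 98, 100, 100, 100, 100, 88, 69, 96, 111, 114, 114, 113, 113, 114, 110, 85, 73, 90, 96, 97, 96, 97, 98]
160 [96, 96, 96, 95, 96, 96, 96, 87, 72, 98, 111, 115, 115, 114, 114, 114, 111, 94, 80, 89, 95, 93, 96, 94, 93]
163 [92, 91, 90, 90, 92, 92, 91, 86, 83, 100, 111, 114, 113, 107, 105, 106, 107, 102, 88, 86, 89, 88, 88, 90, 88]
```

>>> apply_moves(plan="-0.03 -0.02 0.15 0 0 0;0 0 0.2 0 0 0;0 0 0.2 0 0 0;0 0 0.2 0 0 0;0 0 0.2 0 0 0;0 0 0.2 0 0 0;0 0 0.15 0 0 0;0 0 0.1 0 0 0;0 0 0.03 0 0 0;0 0 0.02 0 0 0")

```text
time_s: 38.48
position: [0.5177, 0.043, 0.0898]
tcp_rot: [[-0.028, 1.0, 0.001], [1.0, 0.028, 0.0], [0.0, 0.001, -1.0]]
force: [-0.7, 0.9, 14.8]
opening: 0.115
grasp_force: 30.0
```

>>> apply_moves(plan="0 0 0 0 0 0;0 0 0 0 0 0")

```text
time_s: 38.65
position: [0.5174, 0.043, 0.0898]
tcp_rot: [[-0.028, 1.0, 0.001], [1.0, 0.028, -0.0], [-0.0, 0.001, -1.0]]
force: [-1.1, 0.0, 6.1]
opening: 0.114
grasp_force: 30.0
```

Run:
```python
from h import *
go([.5175,.0428,.0899],1.6)
```

```text
{'pos': array([0.5174, 0.043 , 0.0898]), 'yaw': np.float64(1.6), 'shift': array([-0.005,  0.002, -0.001]), 'turn_az_units': np.float64(0.0), 'tilt_units': array([ 0.0002,  0.    , -0.    ]), 'F': array([-1.1,  0. ,  6.1]), 't': 38.65, 'j': array([ -8.,  34., 104.,   0.,  42.,  -9.])}
```

>>> apply_moves(plan="0 0 0 0 0 0;0 0 0 0 0 0;0 0 0 0 0 0;0 0 -0.1 0 0 0;0 0 -0.3 0 0 0;0 0 -0.5 0 0 0;0 0 -0.6 0 0 0;0 0 -0.6 0 0 0;0 0 -0.6 0 0 0;0 0 -0.3 0 0 0", gripper=-0.48)

```text
time_s: 39.48
position: [0.5185, 0.0428, 0.2429]
tcp_rot: [[-0.028, 1.0, 0.006], [1.0, 0.028, -0.001], [-0.001, 0.006, -1.0]]
force: [0.4, -0.4, 0.4]
opening: 0.258
grasp_force: 0.0
```

>>> apply_moves(plan="-0.4 -0.16 -0.15 0 0 0;-0.65 -0.27 -0.22 0 0 0;-0.7 -0.29 -0.24 0 0 0;-0.7 -0.29 -0.24 0 0 0;-0.7 -0.29 -0.24 0 0 0;-0.7 -0.29 -0.24 0 0 0;-0.7 -0.29 -0.24 0 0 0;-0.7 -0.29 -0.24 0 0 0;-0.65 -0.27 -0.22 0 0 0;-0.4 -0.18 -0.13 0 0 0")

```text
time_s: 40.32
position: [0.3937, -0.2791, 0.3486]
tcp_rot: [[-0.025, 1.0, 0.001], [1.0, 0.025, -0.003], [-0.003, 0.001, -1.0]]
force: [0.1, 0.1, -0.1]
opening: 0.262
grasp_force: 0.0
```

>>> apply_moves(plan="0 0 0 0 0 -0.0188;0 0 0 0 0 -0.0188;0 0 0 0 0 -0.0188;0 0 0 0 0 -0.0188;0 0 0 0 0 -0.0188;0 0 0 0 0 -0.0188;0 0 0 0 0 -0.0188;0 0 0 0 0 -0.0188;0 0 0 0 0 -0.0188;0 0 0 0 0 -0.0188", gripper=-0.22)

```text
time_s: 41.15
position: [0.3945, -0.2754, 0.3471]
tcp_rot: [[-0.937, 0.348, -0.0], [0.348, 0.937, 0.0], [0.0, 0.0, -1.0]]
force: [0.5, -0.4, -0.2]
opening: 0.392
grasp_force: 0.0
```

>>> apply_moves(plan="0 0 0 0 0 -0.0192;0 0 0 0 0 -0.0192;0 0 0 0 0 0;0 0 0 0 0 0;0 0 0 0 0 0")

```text
time_s: 41.57
position: [0.3946, -0.2755, 0.3471]
tcp_rot: [[-0.992, 0.123, -0.0], [0.123, 0.992, 0.0], [0.0, 0.0, -1.0]]
force: [0.1, 0.2, -1.0]
opening: 0.386
grasp_force: 0.0
```

```bash
python3 look.py; python3 -c "
from h import *
go()"
```

```text
tote (array([ 0.4227, -0.3526]), 70.5, 19.4, -7.1, np.int32(309), [208, 172, 13, 44])
tote (array([0.5172, 0.0535]), 71.5, 12.4, -89.6, np.int32(289), [446, 214, 44, 12])
tote (array([0.5583, 0.1273]), 61.7, 8.5, 9.0, np.int32(114), [506, 220, 6, 33])
rack? (array([0.5131, 0.0472]), 70.1, 12.2, -89.6, np.int32(289), [446, 214, 44, 12]) -0.0585 -0.0017
rack? (array([0.5534, 0.1196]), 60.5, 8.4, 9.0, np.int32(114), [506, 220, 6, 33]) -0.0162 0.0696
top rack (array([0.476 , 0.3125]), 75.3, 17.9, -75.0, np.int32(90), [105, 219, 26, 10]) -0.0882 0.2646
{'pos': array([ 0.3946, -0.2755,  0.3471]), 'yaw': np.float64(83.01), 'shift': array([0., 0., 0.]), 'tilt_units': array([ 0., -0.,  0.]), 'F': array([-0.5,  0.9, -0.4]), 't': 41.67, 'j': array([ -48.,   11.,   92.,    0.,   77., -131.])}
```

Run:
```python
from h import *
im,c=snap("wrist","w12")
for th in (110,125,160):
    for b in bars(im,c,.104,th):
        if b[0][1]<-.1: print(th,b)
u=proj(c,[.4292,-.3013,.104])[0]; print(u)
x,y=u.astype(int)
for r in (y-15,y,y+15): print(im.min(2)[r,x-14:x+15].tolist())
```

```text
125 (array([ 0.1942, -0.5214]), 58.4, 5.0, -0.5, np.int32(128), [56, 25, 15, 48])
160 (array([ 0.423 , -0.3505]), 67.3, 10.3, -7.2, np.int32(273), [210, 173, 9, 42])
160 (array([ 0.4291, -0.3011]), 67.3, 9.6, -7.7, np.int32(223), [243, 173, 7, 42])
[245.78935187 194.07364274]
[39, 34, 27, 22, 28, 23, 26, 25, 32, 43, 48, 80, 161, 191, 192, 194, 193, 175, 120, 58, 33, 32, 27, 25, 26, 28, 29, 28, 28]
[36, 36, 30, 25, 24, 23, 24, 26, 23, 27, 26, 55, 145, 186, 192, 194, 194, 186, 130, 54, 27, 24, 25, 23, 25, 25, 22, 23, 23]
[41, 39, 40, 41, 41, 42, 42, 42, 43, 42, 43, 73, 163, 218, 226, 227, 209, 186, 134, 66, 44, 41, 38, 42, 40, 41, 39, 40, 41]
```

>>> apply_moves(plan="-0.29 -0.14 0 0 0 0;-0.29 -0.14 0 0 0 0;-0.29 -0.14 0.4 0 0 0;0 0 0.6 0 0 0;0 0 0.6 0 0 0;0 0 0.6 0 0 0;0 0 0.4 0 0 0;0 0 0 0 0 0;0 0 0 0 0 0;0 0 0 0 0 0")

```text
time_s: 42.55
position: [0.4362, -0.3025, 0.2183]
tcp_rot: [[-0.993, 0.12, 0.002], [0.12, 0.993, -0.002], [-0.002, -0.002, -1.0]]
force: [-0.2, -0.5, 0.7]
opening: 0.387
grasp_force: 0.0
```

Run:
```python
from h import *
go([.4351,-.3018,.082],83.1)
```

```text
{'pos': array([ 0.4362, -0.3025,  0.2183]), 'yaw': np.float64(83.08), 'shift': array([0.028, 0.016, 2.726]), 'turn_az_units': np.float64(-0.0), 'tilt_units': array([-0.0003,  0.0003,  0.    ]), 'F': array([-0.2, -0.5,  0.7]), 't': 42.55, 'j': array([ -47.,   23.,   96.,   -0.,   61., -130.])}
```

>>> apply_moves(plan="0 0 0.4 0 0 0;0 0 0.6 0 0 0;0 0 0.6 0 0 0;0 0 0.5 0 0 0;0 0 0.35 0 0 0;0 0 0.2 0 0 0;0 0 0.08 0 0 0;0 0 0 0 0 0;0 0 0 0 0 0")

```text
time_s: 43.3
position: [0.4363, -0.3026, 0.0819]
tcp_rot: [[-0.993, 0.12, 0.002], [0.12, 0.993, -0.002], [-0.002, -0.002, -1.0]]
force: [0.4, -0.1, -0.3]
opening: 0.389
grasp_force: 0.0
```

>>> apply_moves(plan="0 0 0 0 0 0;0 0 0 0 0 0;0 0 0 0 0 0;0 0 0 0 0 0;0 0 0 0 0 0;0 0 0 0 0 0;0 0 0 0 0 0", gripper=-1)

```text
time_s: 43.88
position: [0.4356, -0.3015, 0.0809]
tcp_rot: [[-0.993, 0.12, 0.0], [0.12, 0.993, 0.0], [-0.0, 0.0, -1.0]]
force: [1.3, 0.8, 4.7]
opening: 0.112
grasp_force: 29.9
```

Run:
```python
from h import *
go(); s=bot.read_state(); print(s["opening"]*87,s["grasp_force"])
```

```text
{'pos': array([ 0.4356, -0.3015,  0.0809]), 'yaw': np.float64(83.09), 'shift': array([0., 0., 0.]), 'tilt_units': array([ 0.    ,  0.0001, -0.    ]), 'F': array([1.3, 0.8, 4.7]), 't': 43.88, 'j': array([ -47.,   35.,  103.,    0.,   42., -130.])}
9.71420004705409 29.884542524814606
```

>>> apply_moves(plan="0 0 -0.1 0 0 0;0 0 -0.2 0 0 0;0 0 -0.4 0 0 0;0 0 -0.5 0 0 0;0 0 -0.5 0 0 0;0 0 -0.5 0 0 0;0 0 -0.5 0 0 0;0 0 -0.35 0 0 0;0 0 -0.1 0 0 0;0 0 0 0 0 0")

```text
time_s: 44.72
position: [0.4359, -0.3023, 0.2398]
tcp_rot: [[-0.993, 0.12, 0.003], [0.12, 0.993, -0.003], [-0.003, -0.003, -1.0]]
force: [0.3, -0.4, -1.8]
opening: 0.116
grasp_force: 29.8
```

>>> apply_moves(plan="0 0 0 0 0 0.016;0 0 0 0 0 0.0188;0 0 0 0 0 0.0188;0 0 0 0 0 0.0188;0 0 0 0 0 0.0188;0 0 0 0 0 0.0188;0 0 0 0 0 0.0188;0 0 0 0 0 0.0188;0 0 0 0 0 0.0188;0 0 0 0 0 0.0188")

```text
time_s: 45.55
position: [0.4344, -0.3008, 0.2361]
tcp_rot: [[-0.277, 0.961, -0.003], [0.961, 0.277, 0.003], [0.004, -0.002, -1.0]]
force: [-0.3, -0.1, -2.1]
opening: 0.11
grasp_force: 29.8
```

>>> apply_moves(plan="0 0 0 0 0 0.0188;0 0 0 0 0 0.0188;0.2 0.03 0 0 0 0.0037;0.5 0.07 0 0 0 0;0.75 0.11 0 0 0 0;0.75 0.11 0 0 0 0;0.75 0.11 0 0 0 0;0.75 0.11 0 0 0 0;0.75 0.11 0 0 0 0;0.75 0.11 0 0 0 0")

```text
time_s: 46.38
position: [0.4647, -0.0387, 0.2365]
tcp_rot: [[-0.027, 1.0, -0.003], [1.0, 0.027, 0.001], [0.001, -0.003, -1.0]]
force: [0.9, 0.1, -1.6]
opening: 0.112
grasp_force: 29.8
```

>>> apply_moves(plan="0.7 0.1 0 0 0 0;0.55 0.08 0 0 0 0;0.28 0.04 0 0 0 0;0.11 0.02 0 0 0 0;0 0 0 0 0 0;0 0 0 0 0 0;0 0 0 0 0 0")

```text
time_s: 46.97
position: [0.4756, 0.0406, 0.2375]
tcp_rot: [[-0.026, 1.0, -0.001], [1.0, 0.026, -0.0], [-0.0, -0.001, -1.0]]
force: [0.8, -1.4, -0.7]
opening: 0.112
grasp_force: 29.8
```

Run:
```python
from h import *
go([.4757,.0413,.163],1.6); s=bot.read_state(); print(s["opening"]*87,s["grasp_force"])
```

```text
{'pos': array([0.4756, 0.0406, 0.2375]), 'yaw': np.float64(1.49), 'shift': array([0.015, 0.005, 1.491]), 'turn_az_units': np.float64(-0.0003), 'tilt_units': array([-0.0002,  0.0001,  0.    ]), 'F': array([ 0.8, -1.4, -0.7]), 't': 46.97, 'j': array([ -9.,  18., 102.,  -0.,  61., -10.])}
9.722411605821339 29.815611199010164
```

>>> apply_moves(plan="0 -0.02 0.3 0 0 0;0 0 0.4 0 0 0;0 0 0.4 0 0 0;0 0 0.3 0 0 0;0 0 0.1 0 0 0;0 0 0 0 0 0;0 0 0 0 0 0;0 0 0 0 0 0")

```text
time_s: 47.63
position: [0.4757, 0.041, 0.1639]
tcp_rot: [[-0.026, 1.0, 0.002], [1.0, 0.026, -0.0], [-0.0, 0.002, -1.0]]
force: [1.0, -0.2, -0.4]
opening: 0.113
grasp_force: 29.8
```

```bash
python3 groove.py -.096
```

```text
{'pos': array([0.4757, 0.041 , 0.1639]), 'yaw': np.float64(1.52), 'shift': array([ 0.007, -0.002,  1.48 ]), 'turn_az_units': np.float64(-0.0002), 'tilt_units': array([ 0.0003,  0.0001, -0.    ]), 'F': array([ 1. , -0.2, -0.4]), 't': 47.63, 'j': array([ -9.,  24., 106.,  -0.,  49., -10.])}
0.033 [91, 92, 92, 92, 92, 92, 90, 87, 101, 113, 115, 113, 114, 114, 115, 115, 107, 95, 89, 90, 90, 90, 90, 90, 90]
[261.05044405 161.00649842]
152 [84, 86, 85, 87, 85, 86, 84, 81, 83, 83, 84, 86, 83, 86, 84, 84, 81, 82, 84, 84, 85, 87, 86, 84, 86]
155 [101, 100, 101, 99, 102, 99, 90, 70, 96, 114, 114, 115, 114, 115, 116, 112, 83, 70, 88, 96, 98, 98, 97, 97, 97]
158 [99, 97, 96, 97, 96, 96, 88, 79, 101, 113, 114, 113, 114, 114, 114, 112, 96, 80, 88, 93, 95, 95, 95, 95, 94]
161 [92, 92, 92, 93, 92, 92, 90, 86, 104, 115, 115, 113, 114, 114, 115, 117, 111, 97, 89, 90, 90, 90, 90, 91, 89]
```

Centred. TCP needs to reach 0.0889, so I'll lower by 1.50.

>>> apply_moves(plan="0 0 0.15 0 0 0;0 0 0.2 0 0 0;0 0 0.2 0 0 0;0 0 0.2 0 0 0;0 0 0.2 0 0 0;0 0 0.2 0 0 0;0 0 0.15 0 0 0;0 0 0.12 0 0 0;0 0 0.06 0 0 0;0 0 0.02 0 0 0")

```text
time_s: 48.52
position: [0.4759, 0.0416, 0.0888]
tcp_rot: [[-0.027, 1.0, 0.002], [1.0, 0.027, -0.0], [-0.0, 0.002, -1.0]]
force: [-2.3, 0.4, 15.8]
opening: 0.114
grasp_force: 30.0
```

>>> apply_moves(plan="0 0 0 0 0 0;0 0 0 0 0 0")

```text
time_s: 48.68
position: [0.4755, 0.0416, 0.0889]
tcp_rot: [[-0.027, 1.0, 0.002], [1.0, 0.027, -0.0], [-0.0, 0.002, -1.0]]
force: [-1.7, 0.4, 5.1]
opening: 0.112
grasp_force: 30.0
```

Run:
```python
from h import *
go([.4757,.0413,.0889],1.6)
```

```text
{'pos': array([0.4755, 0.0416, 0.0889]), 'yaw': np.float64(1.57), 'shift': array([-0.006,  0.005,  0.   ]), 'turn_az_units': np.float64(-0.0001), 'tilt_units': array([ 0.0003,  0.    , -0.    ]), 'F': array([-1.7,  0.4,  5.1]), 't': 48.68, 'j': array([ -8.,  32., 110.,   0.,  38., -10.])}
```

>>> apply_moves(plan="0 0 0 0 0 0;0 0 0 0 0 0;0 0 0 0 0 0;0 0 -0.1 0 0 0;0 0 -0.3 0 0 0;0 0 -0.5 0 0 0;0 0 -0.6 0 0 0;0 0 -0.6 0 0 0;0 0 -0.6 0 0 0;0 0 -0.3 0 0 0", gripper=-0.48)

```text
time_s: 49.52
position: [0.4763, 0.0414, 0.2417]
tcp_rot: [[-0.027, 1.0, 0.006], [1.0, 0.027, -0.001], [-0.001, 0.006, -1.0]]
force: [-0.5, -0.3, 0.8]
opening: 0.263
grasp_force: 0.0
```

>>> apply_moves(plan="-0.4 -0.1 -0.15 0 0 0;-0.65 -0.18 -0.22 0 0 0;-0.7 -0.2 -0.24 0 0 0;-0.7 -0.2 -0.24 0 0 0;-0.7 -0.2 -0.24 0 0 0;-0.7 -0.2 -0.24 0 0 0;-0.7 -0.2 -0.24 0 0 0;-0.7 -0.2 -0.24 0 0 0;-0.65 -0.2 -0.22 0 0 0;-0.4 -0.12 -0.13 0 0 0")

```text
time_s: 50.35
position: [0.3926, -0.2792, 0.3476]
tcp_rot: [[-0.025, 1.0, 0.001], [1.0, 0.025, -0.003], [-0.003, 0.001, -1.0]]
force: [-0.1, 0.3, 0.7]
opening: 0.261
grasp_force: 0.0
```

>>> apply_moves(plan="0 0 0 0 0 -0.0188;0 0 0 0 0 -0.0188;0 0 0 0 0 -0.0188;0 0 0 0 0 -0.0188;0 0 0 0 0 -0.0188;0 0 0 0 0 -0.0188;0 0 0 0 0 -0.0188;0 0 0 0 0 -0.0188;0 0 0 0 0 -0.0188;0 0 0 0 0 -0.0188", gripper=-0.22)

```text
time_s: 51.18
position: [0.3931, -0.2754, 0.3461]
tcp_rot: [[-0.937, 0.349, -0.0], [0.349, 0.937, 0.0], [0.0, 0.0, -1.0]]
force: [-0.5, -0.1, -0.0]
opening: 0.393
grasp_force: 0.0
```

>>> apply_moves(plan="0 0 0 0 0 -0.0192;0 0 0 0 0 -0.0192;0 0 0 0 0 0;0 0 0 0 0 0;0 0 0 0 0 0")

```text
time_s: 51.6
position: [0.3933, -0.2756, 0.3461]
tcp_rot: [[-0.992, 0.123, -0.0], [0.123, 0.992, 0.0], [0.0, 0.0, -1.0]]
force: [-0.2, 0.5, 0.2]
opening: 0.392
grasp_force: 0.0
```

```bash
sed -i 's/bs=bars(im,c)$/bs=bars(im,c,.104,160)/' look.py; python3 look.py; python3 -c "
from h import *
go()"
```

```text
tote (array([0.4745, 0.0528]), 71.8, 10.2, -88.5, np.int32(269), [448, 190, 46, 12])
tote (array([ 0.4552, -0.3483]), 67.0, 9.2, -8.0, np.int32(213), [216, 194, 7, 40])
tote (array([0.5173, 0.0535]), 69.6, 11.4, -88.5, np.int32(266), [447, 215, 43, 12])
tote (array([0.5638, 0.1281]), 46.6, 6.8, 9.0, np.int32(73), [507, 228, 5, 25])
rack? (array([0.5129, 0.0472]), 71.3, 12.6, 89.8, np.int32(292), [446, 215, 45, 12]) -0.0587 -0.0017
rack? (array([0.5544, 0.1188]), 54.9, 8.3, 9.0, np.int32(97), [506, 223, 6, 30]) -0.0152 0.0687
top rack (array([0.4755, 0.3124]), 75.3, 21.0, -74.4, np.int32(99), [105, 219, 26, 10]) -0.0887 0.2645
top rack (array([0.4726, 0.0458]), 68.3, 8.5, -88.3, np.int32(93), [198, 227, 25, 4]) -0.099 -0.0019
{'pos': array([ 0.3933, -0.2757,  0.3461]), 'yaw': np.float64(82.97), 'shift': array([0., 0., 0.]), 'tilt_units': array([ 0., -0.,  0.]), 'F': array([ 0.5,  0.2, -0.6]), 't': 51.7, 'j': array([ -48.,   11.,   92.,   -0.,   77., -131.])}
```

The tote was knocked: the last bar is now at (0.455,-0.348). I'll approach the new position and re-measure while hovering.

>>> apply_moves(plan="-0.38 -0.32 0 0 0 0;-0.38 -0.32 0 0 0 0;-0.38 -0.32 0 0 0 0;-0.39 -0.33 0.3 0 0 0;0 0 0.6 0 0 0;0 0 0.6 0 0 0;0 0 0.5 0 0 0;0 0 0 0 0 0;0 0 0 0 0 0;0 0 0 0 0 0")

```text
time_s: 52.53
position: [0.4623, -0.3499, 0.2475]
tcp_rot: [[-0.993, 0.121, 0.002], [0.121, 0.993, -0.002], [-0.002, -0.002, -1.0]]
force: [-0.0, -1.3, 0.1]
opening: 0.39
grasp_force: 0.0
```

Run:
```python
from h import *
im,c=snap("wrist","w14")
for th in (120,140,160,180):
  for b in bars(im,c,.104,th): print(th,b)
u=proj(c,[[.4552,-.3483,.104],[.49,-.353,.104],[.42,-.3435,.104]]);print(u)
g=im.min(2)
for y in range(int(u[2,1])-2,min(383,int(u[1,1])+3),8): 
    x0=int(u[0,0])-16; r=g[y,x0:x0+34].astype(int); print(y,x0,r.tolist())
go([.4612,-.3491,.081],82.4)
```

```text
120 (array([ 0.4545, -0.3479]), 69.6, 10.3, -7.2, np.int32(520), [256, 151, 10, 59])
140 (array([ 0.455, -0.348]), 68.5, 10.3, -7.2, np.int32(495), [256, 152, 10, 58])
160 (array([ 0.4549, -0.3489]), 68.6, 10.2, -8.9, np.int32(442), [256, 152, 10, 58])
180 (array([ 0.3327, -0.2332]), 73.4, 17.0, -89.8, np.int32(883), [321, 40, 73, 25])
180 (array([ 0.455 , -0.3484]), 68.5, 9.2, -6.7, np.int32(410), [256, 152, 9, 58])
[[260.14369277 181.59904951]
 [259.76350958 209.8593969 ]
 [260.59519628 151.03524874]]
149 244 [39, 47, 37, 19, 13, 25, 34, 37, 39, 39, 40, 37, 36, 37, 41, 45, 41, 38, 35, 36, 41, 37, 28, 31, 32, 39, 36, 40, 39, 40, 41, 42, 42, 42]
157 244 [36, 45, 36, 17, 23, 26, 32, 32, 29, 31, 37, 81, 161, 222, 235, 236, 236, 236, 236, 235, 230, 160, 65, 33, 30, 30, 42, 47, 48, 49, 49, 51, 50, 50]
165 244 [37, 44, 34, 16, 18, 26, 29, 36, 43, 45, 46, 80, 194, 231, 236, 237, 236, 236, 236, 234, 204, 122, 48, 31, 32, 38, 44, 44, 35, 31, 29, 28, 28, 30]
173 244 [21, 25, 18, 16, 16, 28, 26, 26, 28, 27, 29, 56, 142, 192, 204, 202, 206, 227, 235, 233, 178, 87, 37, 32, 31, 32, 27, 27, 29, 27
[... 223 characters left out ...]
 68, 145, 189, 202, 202, 202, 204, 205, 189, 126, 46, 14, 8, 14, 14, 15, 9, 10, 10, 14, 9, 9, 12]
197 244 [20, 24, 19, 16, 14, 25, 27, 31, 27, 30, 34, 64, 152, 191, 200, 201, 202, 202, 199, 182, 119, 43, 24, 26, 27, 29, 27, 27, 30, 26, 31, 30, 29, 26]
205 244 [32, 32, 34, 32, 26, 29, 28, 29, 27, 24, 34, 80, 158, 195, 200, 199, 198, 199, 196, 163, 98, 37, 26, 21, 26, 25, 20, 25, 25, 26, 24, 21, 25, 22]
{'pos': array([ 0.4626, -0.3501,  0.2481]), 'yaw': np.float64(83.05), 'shift': array([0.04 , 0.026, 3.342]), 'turn_az_units': np.float64(0.0018), 'tilt_units': array([-0.0004,  0.0005,  0.    ]), 'F': array([-0.1, -0.8, -0.2]), 't': 52.58, 'j': array([ -48.,   25.,   87.,   -0.,   68., -131.])}
```

>>> apply_moves(plan="0.03 0.02 0.4 0 0 0;0 0 0.7 0 0 0;0 0 0.7 0 0 0;0 0 0.6 0 0 0;0 0 0.4 0 0 0;0 0 0.3 0 0 0;0 0 0.16 0 0 0;0 0 0.06 0 0 0;0 0 0 0 0 0;0 0 0 0 0 0")

```text
time_s: 53.42
position: [0.4612, -0.3488, 0.0816]
tcp_rot: [[-0.993, 0.121, 0.002], [0.121, 0.993, -0.002], [-0.002, -0.002, -1.0]]
force: [0.6, -0.8, -0.5]
opening: 0.392
grasp_force: 0.0
```

>>> apply_moves(plan="0 0 0 0 0 0;0 0 0 0 0 0;0 0 0 0 0 0;0 0 0 0 0 0;0 0 0 0 0 0;0 0 0 0 0 0;0 0 0 0 0 0", gripper=-1)

```text
time_s: 54.0
position: [0.4604, -0.3477, 0.0804]
tcp_rot: [[-0.993, 0.121, 0.0], [0.121, 0.993, 0.0], [-0.0, 0.0, -1.0]]
force: [0.2, 2.5, 4.6]
opening: 0.112
grasp_force: 29.8
```

Run:
```python
from h import *
go(); s=bot.read_state(); print(s["opening"]*87,s["grasp_force"])
```

```text
{'pos': array([ 0.4604, -0.3477,  0.0804]), 'yaw': np.float64(83.06), 'shift': array([0., 0., 0.]), 'tilt_units': array([ 0.    ,  0.0001, -0.    ]), 'F': array([0.2, 2.5, 4.6]), 't': 54.0, 'j': array([ -48.,   38.,   96.,    0.,   46., -131.])}
9.749281002106768 29.804310711397193
```

>>> apply_moves(plan="0 0 -0.1 0 0 0;0 0 -0.2 0 0 0;0 0 -0.4 0 0 0;0 0 -0.5 0 0 0;0 0 -0.5 0 0 0;0 0 -0.5 0 0 0;0 0 -0.5 0 0 0;0 0 -0.35 0 0 0;0 0 -0.1 0 0 0;0 0 0 0 0 0")

```text
time_s: 54.83
position: [0.4608, -0.3486, 0.2395]
tcp_rot: [[-0.993, 0.121, 0.003], [0.121, 0.993, -0.003], [-0.003, -0.003, -1.0]]
force: [0.6, -0.4, -2.4]
opening: 0.112
grasp_force: 29.7
```

>>> apply_moves(plan="0 0 0 0 0 0.016;0 0 0 0 0 0.0188;0 0 0 0 0 0.0188;0 0 0 0 0 0.0188;0 0 0 0 0 0.0188;0 0 0 0 0 0.0188;0 0 0 0 0 0.0188;0 0 0 0 0 0.0188;0 0 0 0 0 0.0188;0 0 0 0 0 0.0188")

```text
time_s: 55.67
position: [0.4592, -0.347, 0.2355]
tcp_rot: [[-0.276, 0.961, -0.003], [0.961, 0.276, 0.003], [0.004, -0.002, -1.0]]
force: [-0.3, -0.2, -0.2]
opening: 0.111
grasp_force: 29.7
```

>>> apply_moves(plan="0 0 0 0 0 0.0188;0 0 0 0 0 0.0188;0.2 -0.01 0 0 0 0.0037;0.5 -0.02 0 0 0 0;0.75 -0.03 0 0 0 0;0.75 -0.03 0 0 0 0;0.75 -0.03 0 0 0 0;0.75 -0.03 0 0 0 0;0.75 -0.03 0 0 0 0;0.75 -0.03 0 0 0 0")

```text
time_s: 56.5
position: [0.4409, -0.0862, 0.2361]
tcp_rot: [[-0.026, 1.0, -0.003], [1.0, 0.026, 0.001], [0.002, -0.003, -1.0]]
force: [1.4, 0.4, -1.5]
opening: 0.112
grasp_force: 29.7
```

>>> apply_moves(plan="0.75 -0.03 0 0 0 0;0.75 -0.03 0 0 0 0;0.6 -0.03 0 0 0 0;0.35 -0.02 0 0 0 0;0.15 -0.01 0 0 0 0;0 0 0 0 0 0;0 0 0 0 0 0;0 0 0 0 0 0")

```text
time_s: 57.17
position: [0.4333, 0.0405, 0.2372]
tcp_rot: [[-0.026, 1.0, -0.001], [1.0, 0.026, -0.0], [-0.0, -0.001, -1.0]]
force: [1.1, 0.4, -1.1]
opening: 0.11
grasp_force: 29.7
```

Run:
```python
from h import *
go([.4337,.0402,.163],1.6); s=bot.read_state(); print(s["opening"]*87,s["grasp_force"])
```

```text
{'pos': array([0.4333, 0.0405, 0.2372]), 'yaw': np.float64(1.47), 'shift': array([-0.005,  0.009,  1.483]), 'turn_az_units': np.float64(-0.0004), 'tilt_units': array([-0.0001,  0.0001,  0.    ]), 'F': array([ 1.1,  0.4, -1.1]), 't': 57.17, 'j': array([ -9.,  14., 107.,  -0.,  59., -11.])}
9.556313794062259 29.709135659504682
```

>>> apply_moves(plan="0 -0.01 0.3 0 0 0;0 0 0.4 0 0 0;0 0 0.4 0 0 0;0 0 0.3 0 0 0;0 0 0.1 0 0 0;0 0 0 0 0 0;0 0 0 0 0 0;0 0 0 0 0 0")

```text
time_s: 57.83
position: [0.4336, 0.0409, 0.1633]
tcp_rot: [[-0.026, 1.0, 0.002], [1.0, 0.026, -0.0], [-0.0, 0.002, -1.0]]
force: [-1.7, -0.7, -1.0]
opening: 0.112
grasp_force: 29.7
```

```bash
python3 groove.py -.138
```

```text
{'pos': array([0.4336, 0.0409, 0.1633]), 'yaw': np.float64(1.48), 'shift': array([-1.500e-02,  1.000e-03,  1.468e+00]), 'turn_az_units': np.float64(-0.0003), 'tilt_units': array([ 0.0003,  0.0001, -0.    ]), 'F': array([-1.7, -0.7, -1. ]), 't': 57.83, 'j': array([ -9.,  21., 112.,  -0.,  46., -11.])}
0.033 [92, 92, 93, 93, 93, 93, 94, 97, 114, 123, 124, 124, 124, 124, 124, 124, 115, 98, 92, 91, 92, 93, 92, 93, 92]
[261.17827466 162.28779388]
153 [89, 91, 90, 90, 90, 90, 90, 89, 90, 93, 93, 94, 92, 93, 94, 93, 90, 88, 90, 92, 91, 91, 90, 93, 90]
156 [102, 101, 103, 104, 103, 103, 96, 79, 105, 120, 123, 122, 124, 126, 124, 123, 94, 72, 87, 102, 103, 102, 102, 103, 103]
159 [100, 101, 100, 102, 101, 102, 93, 86, 108, 120, 121, 124, 123, 123, 124, 120, 104, 82, 89, 97, 101, 100, 100, 99, 100]
162 [95, 93, 95, 94, 95, 94, 93, 93, 112, 123, 123, 124, 124, 125, 124, 125, 122, 101, 91, 92, 93, 94, 95, 93, 95]
```

>>> apply_moves(plan="0 0 0.15 0 0 0;0 0 0.2 0 0 0;0 0 0.2 0 0 0;0 0 0.2 0 0 0;0 0 0.2 0 0 0;0 0 0.2 0 0 0;0 0 0.15 0 0 0;0 0 0.12 0 0 0;0 0 0.06 0 0 0;0 0 0.02 0 0 0")

```text
time_s: 58.72
position: [0.4339, 0.0415, 0.0882]
tcp_rot: [[-0.026, 1.0, 0.003], [1.0, 0.026, -0.0], [-0.0, 0.003, -1.0]]
force: [-1.5, 1.3, 17.0]
opening: 0.112
grasp_force: 30.0
```

>>> apply_moves(plan="0 0 0 0 0 0;0 0 0 0 0 0")

```text
time_s: 58.88
position: [0.4335, 0.0416, 0.0883]
tcp_rot: [[-0.026, 1.0, 0.002], [1.0, 0.026, -0.0], [-0.0, 0.002, -1.0]]
force: [-1.0, 0.6, 5.1]
opening: 0.109
grasp_force: 30.0
```

Run:
```python
from h import *
go([.4337,.0402,.0884],1.6)
```

```text
{'pos': array([0.4335, 0.0416, 0.0883]), 'yaw': np.float64(1.51), 'shift': array([-0.027,  0.004, -0.002]), 'turn_az_units': np.float64(-0.0002), 'tilt_units': array([ 0.0004,  0.    , -0.    ]), 'F': array([-1. ,  0.6,  5.1]), 't': 58.88, 'j': array([ -9.,  30., 116.,   0.,  34., -11.])}
```

>>> apply_moves(plan="0 0 0 0 0 0;0 0 0 0 0 0;0 0 0 0 0 0;0 0 -0.1 0 0 0;0 0 -0.3 0 0 0;0 0 -0.5 0 0 0;0 0 -0.6 0 0 0;0 0 -0.6 0 0 0;0 0 -0.6 0 0 0;0 0 -0.3 0 0 0", gripper=-0.48)

```text
time_s: 59.72
position: [0.4339, 0.0414, 0.241]
tcp_rot: [[-0.027, 1.0, 0.005], [1.0, 0.027, -0.001], [-0.001, 0.005, -1.0]]
force: [-0.3, 0.1, 0.2]
opening: 0.26
grasp_force: 0.0
```

>>> apply_moves(plan="0 0 -0.6 0 0 0;0 0 -0.7 0 0 0;0 0 -0.7 0 0 0;0 0 0 0 0 0;0 0 0 0 0 0;0 0 0 0 0 0")

```text
time_s: 60.22
position: [0.4317, 0.0417, 0.3371]
tcp_rot: [[-0.027, 1.0, -0.001], [1.0, 0.027, 0.0], [0.0, -0.001, -1.0]]
force: [-0.4, 0.0, -0.2]
opening: 0.257
grasp_force: 0.0
```

Run:
```python
from h import *
psi=np.radians(1.6);e=np.array([np.cos(psi),np.sin(psi)]);f=np.array([-e[1],e[0]]);o=np.array([.6965,.054])-.125*e
go([.73,.022,.30],-20)
im,c=snap("wrist","w15")
for th in (130,160,190):
  for b in bars(im,c,.112,th):
    d=b[0]-o
    if b[0][0]<.6 and b[0][1]>-.1: print(th,b,(d@e).round(4),(d@f).round(4))
```

```text
{'pos': array([0.4317, 0.0417, 0.3371]), 'yaw': np.float64(1.52), 'shift': array([-0.552,  5.954,  0.735]), 'turn_az_units': np.float64(0.0598), 'tilt_units': array([-0.0002, -0.    , -0.    ]), 'F': array([-0.4,  0. , -0.2]), 't': 60.22, 'j': array([ -9.,   7.,  98.,  -0.,  74., -11.])}
160 (array([0.4289, 0.0458]), 66.7, 9.0, -88.5, np.int32(276), [256, 147, 7, 46]) -0.1427 -0.0007
160 (array([0.4707, 0.0469]), 66.9, 10.5, -87.0, np.int32(263), [284, 147, 8, 46]) -0.1009 -0.0008
160 (array([0.5159, 0.0481]), 66.8, 13.2, -88.7, np.int32(284), [313, 147, 11, 46]) -0.0557 -0.0009
190 (array([0.0779, 0.1277]), 50.8, 21.1, 76.0, np.int32(475), [0, 87, 16, 36]) -0.4913 0.0909
```

All four bars are in the rack at 42–45 mm spacing. Next I'll loosen the knob again with the same two pushes as before.

>>> apply_moves(plan="-0.05 0.3 0 0 0 0;-0.07 0.65 0 0 0 0;-0.07 0.75 0.1 0 0 0;-0.07 0.75 0.1 0 0 0;-0.07 0.75 0.1 0 0 0;-0.07 0.75 0.1 0 0 0;-0.07 0.75 0.1 0 0 0;-0.05 0.65 0.13 0 0 0;-0.03 0.4 0.1 0 0 0;0 0.2 0 0 0 0", gripper=-1)

```text
time_s: 61.1
position: [0.7317, 0.0215, 0.2951]
tcp_rot: [[-0.026, 1.0, -0.007], [1.0, 0.026, 0.001], [0.001, -0.007, -1.0]]
force: [-0.2, -0.0, 0.3]
opening: 0.005
grasp_force: 0.0
```

>>> apply_moves(plan="0 0 0 0 0 0.015;0 0 0 0 0 0.015;0 0 0 0 0 0.015;0 0 0 0 0 0.0148;0 0 0 0 0 0;0 0 0 0 0 0;0 0 0 0 0 0")

```text
time_s: 61.68
position: [0.7302, 0.022, 0.2995]
tcp_rot: [[0.34, 0.94, -0.003], [0.94, -0.34, 0.0], [-0.001, -0.003, -1.0]]
force: [0.1, 0.0, 1.1]
opening: 0.006
grasp_force: 0.0
```

```bash
cat > wing.py <<'E'
from h import *
im,c=snap("wrist",None)
u=proj(c,[.6965,.054,.236])[0]; print(u.round())
k=np.zeros(im.shape[:2],bool); x,y=u.astype(int); k[max(0,y-60):y+60,max(0,x-60):x+60]=1
for t in (45,60):
  for i,s,ce,l in blobs((im.max(2)<t)&k,300,4000):
    print("wing",s,minrect(l,c,.23))
print(dial(im,c,(.6965,.054)))
E
python3 wing.py; python3 -c "
from h import *
go([.7295,.022,.213],-20)"
```

```text
[213. 190.]
wing [ 171  167   79   44 1271] (array([0.69167218, 0.05918283]), (78.33527374267578, 25.15768814086914), -1.662322998046875)
wing [ 166  228  106   22 1011] (array([0.68070544, 0.00710847]), (100.88863372802734, 21.888933181762695), -19.75243377685547)
wing [ 152  157   98   60 2013] (array([0.68301422, 0.05534865]), (85.98748779296875, 55.25133514404297), -25.641860961914062)
wing [ 166  228  106   22 1028] (array([0.68070544, 0.00710847]), (100.88863372802734, 21.888933181762695), -19.75243377685547)
(array([0.69660689, 0.05412384]), np.float64(0.061585487055320194), 43)
{'pos': array([0.7303, 0.022 , 0.2999]), 'yaw': np.float64(-19.92), 'shift': array([-0.005, -0.013,  1.738]), 'turn_az_units': np.float64(0.0002), 'tilt_units': array([-0.0003,  0.0001,  0.    ]), 'F': array([0. , 0.8, 0.3]), 't': 61.73, 'j': array([-7., 36., 59.,  0., 85., 13.])}
```

>>> apply_moves(plan="0 0 0.6 0 0 0;0 0 0.6 0 0 0;0 0 0.4 0 0 0;0 0 0.13 0 0 0;0 0 0 0 0 0;0 0 0 0 0 0")

```text
time_s: 62.23
position: [0.7313, 0.0219, 0.2152]
tcp_rot: [[0.342, 0.94, 0.001], [0.94, -0.342, -0.0], [0.0, 0.001, -1.0]]
force: [0.1, -0.7, 0.5]
opening: 0.002
grasp_force: 0.0
```

>>> apply_moves(plan="0.08 -0.04 0 0 0 0;0.08 -0.04 0 0 0 0;0.08 -0.04 0 0 0 0;0.08 -0.04 0 0 0 0;0.08 -0.04 0 0 0 0;0.08 -0.04 0 0 0 0;0.08 -0.04 0 0 0 0;0.08 -0.04 0 0 0 0;0 0 0 0 0 0;0 0 0 0 0 0")

```text
time_s: 63.07
position: [0.728, 0.057, 0.2165]
tcp_rot: [[0.342, 0.94, 0.004], [0.94, -0.342, -0.002], [-0.0, 0.005, -1.0]]
force: [2.5, -3.7, 2.4]
opening: 0.006
grasp_force: 1.6
```

>>> apply_moves(plan="-0.2 0.1 0 0 0 0;-0.2 0.1 0 0 0 0;0 0 -0.6 0 0 0;0 0 -0.8 0 0 0;-0.3 0 -0.4 0 0 0;-0.3 0 -0.2 0 0 0;0 0 0 0 0 0;0 0 0 0 0 0;0 0 0 0 0 0")

```text
time_s: 63.82
position: [0.7176, 0.007, 0.3119]
tcp_rot: [[0.343, 0.939, -0.005], [0.939, -0.343, 0.001], [-0.0, -0.005, -1.0]]
force: [-0.6, 0.0, -0.6]
opening: 0.003
grasp_force: 0.0
```

```bash
python3 wing.py; python3 -c "
from h import *
go([.656,.068,.213],-20)"
```

```text
[222. 167.]
wing [ 207  130   36   68 1017] (array([0.69859192, 0.05355122]), (65.31291961669922, 24.551462173461914), 48.94156265258789)
wing [ 206  130   37   69 1074] (array([0.69811096, 0.05404969]), (66.66250610351562, 24.926559448242188), 42.58790969848633)
wing [161 160  25  43 454] (array([0.64663062, 0.05484515]), (40.729400634765625, 22.67497444152832), 63.74036407470703)
(array([0.6967018, 0.0541223]), np.float64(0.06147566325950361), 49)
{'pos': array([0.7177, 0.0074, 0.3116]), 'yaw': np.float64(-20.01), 'shift': array([ 0.717, -1.563,  1.981]), 'turn_az_units': np.float64(-0.0), 'tilt_units': array([-0.0008,  0.0001,  0.    ]), 'F': array([ 0.1, -0.1,  0.5]), 't': 63.87, 'j': array([-8., 34., 60.,  0., 86., 12.])}
```

Wing is at about 45°. Now the second push, on the near end.

>>> apply_moves(plan="0.24 -0.52 0 0 0 0;0.24 -0.52 0 0 0 0;0.24 -0.52 0 0 0 0;0 0 0 0 0 0;0 0 0.7 0 0 0;0 0 0.7 0 0 0;0 0 0.4 0 0 0;0 0 0.16 0 0 0;0 0 0 0 0 0;0 0 0 0 0 0")

```text
time_s: 64.7
position: [0.6584, 0.0677, 0.2162]
tcp_rot: [[0.342, 0.94, -0.0], [0.94, -0.342, 0.0], [-0.0, -0.0, -1.0]]
force: [0.6, -0.2, 0.5]
opening: 0.003
grasp_force: 0.0
```

>>> apply_moves(plan="-0.04 0.08 0 0 0 0;-0.04 0.08 0 0 0 0;-0.04 0.08 0 0 0 0;-0.04 0.08 0 0 0 0;-0.04 0.08 0 0 0 0;0 0 0 0 0 0;0 0 0 0 0 0")

```text
time_s: 65.28
position: [0.6728, 0.0518, 0.2171]
tcp_rot: [[0.342, 0.94, -0.001], [0.94, -0.342, 0.001], [0.001, -0.002, -1.0]]
force: [-3.1, 1.8, 2.4]
opening: 0.005
grasp_force: 1.9
```

>>> apply_moves(plan="0.1 -0.2 0 0 0 0;0.1 -0.2 0 0 0 0;0 0 -0.6 0 0 0;0 0 -0.8 0 0 0;-0.4 0 -0.4 0 0 0;-0.7 0 -0.2 0 0 0;-0.7 0 0 0 0 0;0 0 0 0 0 0;0 0 0 0 0 0;0 0 0 0 0 0")

```text
time_s: 66.12
position: [0.6268, -0.0164, 0.3163]
tcp_rot: [[0.342, 0.94, -0.0], [0.94, -0.342, 0.0], [0.0, -0.0, -1.0]]
force: [0.7, 0.8, 0.2]
opening: 0.006
grasp_force: 0.0
```

```bash
python3 wing.py; python3 -c "
from h import *
go([.6585,-.1011,.3],51)"
```

```text
[310. 104.]
wing [ 289   67   39   74 1251] (array([0.69288953, 0.05617114]), (62.33864212036133, 24.775924682617188), 55.851810455322266)
wing [ 289   67   40   75 1336] (array([0.69305017, 0.05595424]), (63.137962341308594, 25.784460067749023), 57.01170349121094)
(array([0.69659894, 0.05401225]), np.float64(0.06155246754637455), 51)
{'pos': array([ 0.627 , -0.016 ,  0.3162]), 'yaw': np.float64(-19.96), 'shift': array([-1.386,  1.173,  0.322]), 'turn_az_units': np.float64(-0.1971), 'tilt_units': array([-0.0001, -0.0001, -0.    ]), 'F': array([-0.4,  1.4, -0.3]), 't': 66.17, 'j': array([-12.,  25.,  75.,   0.,  80.,   8.])}
```

>>> apply_moves(plan="-0.46 0.39 0 0 0 0;-0.46 0.39 0 0 0 0;-0.46 0.39 0.1 0 0 0;0 0 0.1 0 0 -0.019;0 0 0.1 0 0 -0.0198;0 0 0 0 0 -0.0198;0 0 0 0 0 -0.0198;0 0 0 0 0 -0.0198;0 0 0 0 0 -0.0198;0 0 0 0 0 -0.0198", gripper=-0.1)

```text
time_s: 67.0
position: [0.6589, -0.1001, 0.3007]
tcp_rot: [[-0.501, 0.865, -0.001], [0.865, 0.501, 0.001], [0.001, -0.0, -1.0]]
force: [-0.1, 0.3, 0.3]
opening: 0.45
grasp_force: 0.0
```

>>> apply_moves(plan="0 0 0 0 0 -0.0198;0 0 0 0 0 -0.0198;0 0 0 0 0 -0.0197;0 0 0 0 0 0;0 0 0 0 0 0;0 0 0 0 0 0")

```text
time_s: 67.5
position: [0.6587, -0.1009, 0.3011]
tcp_rot: [[-0.776, 0.631, -0.0], [0.631, 0.776, 0.0], [0.0, -0.0, -1.0]]
force: [-0.2, 0.1, -0.3]
opening: 0.45
grasp_force: 0.0
```

```bash
python3 -c "
from h import *
go([.6585,-.1009,.2007],51)"
```

```text
{'pos': array([ 0.6587, -0.1009,  0.3011]), 'yaw': np.float64(50.87), 'shift': array([ 2.000e-03, -4.000e-03,  2.008e+00]), 'turn_az_units': np.float64(-0.0004), 'tilt_units': array([-0.    , -0.0001, -0.    ]), 'F': array([-0.2,  0.1, -0.3]), 't': 67.5, 'j': array([-18.,  30.,  70.,   0.,  80., -69.])}
```

>>> apply_moves(plan="0 0 0.4 0 0 0;0 0 0.6 0 0 0;0 0 0.5 0 0 0;0 0 0.3 0 0 0;0 0 0.15 0 0 0;0 0 0.05 0 0 0;0 0 0 0 0 0;0 0 0 0 0 0")

```text
time_s: 68.17
position: [0.6595, -0.102, 0.2028]
tcp_rot: [[-0.776, 0.63, 0.002], [0.63, 0.776, -0.001], [-0.002, 0.001, -1.0]]
force: [0.0, 0.1, 0.4]
opening: 0.448
grasp_force: 0.0
```

>>> apply_moves(plan="0 0 0 0 0 0;0 0 0 0 0 0;0 0 0 0 0 0;0 0 0 0 0 0;0 0 0 0 0 0;0 0 0 0 0 0;0 0 0 0 0 0;0 0 0 0 0 0", gripper=-1)

```text
time_s: 68.83
position: [0.6585, -0.1026, 0.2023]
tcp_rot: [[-0.777, 0.63, 0.0], [0.63, 0.777, -0.002], [-0.001, -0.001, -1.0]]
force: [-2.8, -2.3, 5.2]
opening: 0.218
grasp_force: 30.0
```

```bash
cat > arc.py <<'E'
from h import *
import sys
N=int(sys.argv[1]); end=float(sys.argv[2])
s=bot.read_state(); d=s["position"][:2]-[.6966,.054]; a=np.degrees(np.arctan2(d[1],d[0]))%360
st=(end-a)/N; L=2*.16*np.sin(np.radians(abs(st)/2))/.05; dr=a+np.sign(st)*90+st/2; y=yaw(s)
print("r",np.hypot(*d),"az",a,"step",st,"row",(L*np.cos(np.radians(dr-y-90))).round(4),(L*np.cos(np.radians(dr-y))).round(4),"az",round(-st/360,5),"yaw",y,"F",s["force"].round(1),"op",s["opening"]*87)
E
python3 arc.py 17 181.6
```

```text
r 0.16117283606954103 az 256.3197202971349 step -4.395277664537347 row 0.2256 -0.0965 az 0.01221 yaw 50.95605492228167 F [-2.8 -2.3  5.2] op 18.962874595186793
```

>>> apply_moves(plan="0.226 -0.097 0 0 0 0.0122;0.226 -0.097 0 0 0 0.0122;0.226 -0.097 0 0 0 0.0122;0.226 -0.097 0 0 0 0.0122;0.226 -0.097 0 0 0 0.0122;0 0 0 0 0 0;0 0 0 0 0 0")

```text
time_s: 69.42
position: [0.602, -0.0757, 0.2022]
tcp_rot: [[-0.485, 0.875, -0.001], [0.875, 0.485, 0.0], [0.001, -0.001, -1.0]]
force: [-1.3, -3.7, 4.2]
opening: 0.217
grasp_force: 30.0
```

```bash
python3 arc.py 12 181.6
```

```text
r 0.16054970746671243 az 233.9116749104241 step -4.359306242535342 row 0.2245 -0.094 az 0.01211 yaw 29.00240183024121 F [-1.3 -3.7  4.2] op 18.840977907350297
```

>>> apply_moves(plan="0.225 -0.094 0 0 0 0.0121;0.225 -0.094 0 0 0 0.0121;0.225 -0.094 0 0 0 0.0121;0.225 -0.094 0 0 0 0.0121;0.225 -0.094 0 0 0 0.0121;0.225 -0.094 0 0 0 0.0121")

```text
time_s: 69.92
position: [0.5559, -0.0221, 0.2022]
tcp_rot: [[-0.046, 0.999, 0.002], [0.999, 0.046, -0.002], [-0.002, 0.002, -1.0]]
force: [-1.7, -3.6, 4.6]
opening: 0.224
grasp_force: 30.0
```

>>> apply_moves(plan="0.225 -0.094 0 0 0 0.0121;0.225 -0.094 0 0 0 0.0121;0.225 -0.094 0 0 0 0.0121;0.225 -0.094 0 0 0 0.0121;0.225 -0.094 0 0 0 0.0121;0.2 -0.08 0 0 0 0.0121;0 0 0 0 0 0;0 0 0 0 0 0;0 0 0 0 0 0")

```text
time_s: 70.67
position: [0.5373, 0.0486, 0.2022]
tcp_rot: [[0.395, 0.919, -0.0], [0.919, -0.395, 0.002], [0.002, -0.001, -1.0]]
force: [-2.7, -0.1, 6.2]
opening: 0.218
grasp_force: 30.0
```

```bash
python3 arc.py 2 181.6
python3 - <<'E'
from h import *
im,c=snap("wrist","w20"); ct,r,n=dial(im,c,(.6965,.054)); print(ct,r,n)
al,v=ring(im,c,ct,.045,.055,.148); m=v.mean(1); s=(al>82)&(al<102); print("mark",(al[s]*(255-m[s])**4).sum()/((255-m[s])**4).sum())
al,v=ring(im,c,ct,.033,.053,.148,1.); s=(al>=72)&(al<=112); print(np.c_[al[s],v[s]].astype(int).tolist())
E
```

```text
r 0.15942435845529154 az 181.94785586859325 step -0.17392793429662845 row 0.0088 -0.0041 az 0.00048 yaw -23.255800799066076 F [-2.7 -0.1  6.2] op 18.978363185444532
[0.69606128 0.05419361] 0.061607461804552614 39
mark 91.19367070644479
[[72, 232, 236, 237, 236, 236, 236, 235], [73, 233, 233, 236, 236, 236, 236, 236], [74, 234, 227, 236, 236, 236, 236, 233], [75, 236, 233, 237, 236, 236, 236, 174], [76, 236, 234, 237, 236, 236, 236, 85], [77, 235, 234, 237, 236, 236, 236, 154], [78, 235, 235, 236, 236, 236, 236, 229], [79, 235, 236, 236, 237, 236, 236, 235], [80, 236, 236, 236, 237, 236, 237, 237], [81, 236, 236, 237, 236, 236, 236, 237], [82, 236, 236, 237, 237, 236, 236, 236], [83, 236, 237, 236, 237, 237, 236, 237], [84, 236, 237, 237, 236, 236, 236, 236], [85, 236, 236, 237, 233, 236, 236, 236], [86, 235, 233, 236, 232, 236, 236, 236], [87, 233, 219, 227, 230, 235, 236, 237], [88, 231, 166, 179, 200, 222, 228, 232], [89, 233, 135, 119, 117, 139, 156, 175], [90, 230, 149, 102, 52, 53, 58, 62], [91, 228, 180, 114, 37, 35, 37, 35], [92, 232, 204, 150, 43, 40, 41, 42], [93, 227, 226, 195, 91, 92, 97, 118], [94, 227, 235, 219, 176, 190, 205, 212], [95, 230, 236, 235, 226, 231, 235, 236], [96, 228, 236, 237, 236, 236, 236, 236], [97, 230, 237, 237, 237, 237, 236, 237], [98, 217, 237, 237, 237, 237, 236, 236], [99, 182, 237, 236, 237, 236, 237, 236], [100, 133, 236, 237, 237, 237, 236, 237], [101, 142, 235, 237, 237, 237, 236, 237], [102, 175, 234, 237, 237, 237, 237, 237], [103, 193, 234, 237, 237, 237, 237, 236], [104, 198, 234, 237, 237, 237, 236, 237], [105, 201, 235, 237, 237, 237, 237, 223], [106, 214, 237, 237, 237, 237, 237, 90], [107, 228, 237, 237, 237, 237, 237, 139], [108, 236, 237, 237, 237, 237, 237, 231], [109, 237, 237, 237, 237, 237, 237, 237], [110, 237, 237, 237, 237, 237, 237, 237], [111, 237, 237, 238, 237, 237, 237, 237], [112, 237, 237, 238, 237, 238, 237, 237]]
```

The lamp is back on the cure mark to within about 0.5°. I'll release it and tighten the knob.

>>> apply_moves(plan="0 0 0 0 0 0;0 0 0 0 0 0;0 0 0 0 0 0;0 0 0 0 0 0;0 0 -0.3 0 0 0;0 0 -0.6 0 0 0;0 0 -0.6 0 0 0;0 0 -0.45 0 0 0;0 0 0 0 0 0;0 0 0 0 0 0", gripper=-0.2)

```text
time_s: 71.55
position: [0.5383, 0.0474, 0.3002]
tcp_rot: [[0.395, 0.919, 0.003], [0.919, -0.395, -0.0], [0.001, 0.003, -1.0]]
force: [-0.4, 0.7, -0.4]
opening: 0.395
grasp_force: 0.0
```

>>> apply_moves(plan="0 0 0 0 0 -0.0162;0 0 0 0 0 -0.0162;0 0 0 0 0 -0.0162;0 0 0 0 0 -0.016;-0.2 0.6 0 0 0 0;-0.2 0.7 0 0 0 0;-0.2 0.7 0 0 0 0;0 0 0 0 0 0;0 0 0 0 0 0;0 0 0 0 0 0", gripper=-1)

```text
time_s: 72.38
position: [0.636, 0.0176, 0.2967]
tcp_rot: [[0.0, 1.0, -0.005], [1.0, -0.0, 0.001], [0.001, -0.005, -1.0]]
force: [-0.7, -0.0, 0.5]
opening: 0.007
grasp_force: 0.0
```

```bash
python3 wing.py;  python3 -c "
from h import *
go([.7105,.014,.213],0)"
```

```text
[334. 171.]
wing [ 302  137   60   64 1550] (array([0.69096539, 0.05830228]), (62.53934860229492, 28.8298397064209), 52.93448257446289)
wing [ 302  136   60   65 1613] (array([0.69094128, 0.05827719]), (63.107398986816406, 29.313440322875977), 52.71145248413086)
wing [363 163  21  21 314] (array([0.73237646, 0.05131696]), (17.658594131469727, 17.098186492919922), -89.91656538844109)
(array([0.69675807, 0.05413612]), np.float64(0.06163500279162632), 50)
{'pos': array([0.6357, 0.0178, 0.2974]), 'yaw': np.float64(-0.01), 'shift': array([-0.077,  1.502,  1.682]), 'turn_az_units': np.float64(-0.0), 'tilt_units': array([-0.0007, -0.0001, -0.    ]), 'F': array([-0.3,  0.8, -0.3]), 't': 72.43, 'j': array([-8., 27., 75.,  0., 78., -8.])}
```

>>> apply_moves(plan="-0.04 0.5 0 0 0 0;-0.04 0.6 0 0 0 0;0 0.4 0 0 0 0;0 0 0 0 0 0;0 0 0.6 0 0 0;0 0 0.6 0 0 0;0 0 0.36 0 0 0;0 0 0.12 0 0 0;0 0 0 0 0 0;0 0 0 0 0 0")

```text
time_s: 73.27
position: [0.7122, 0.0135, 0.2161]
tcp_rot: [[0.0, 1.0, 0.001], [1.0, -0.0, -0.0], [-0.0, 0.001, -1.0]]
force: [0.5, 0.3, -0.6]
opening: 0.007
grasp_force: 0.0
```

>>> apply_moves(plan="0.05 -0.08 0 0 0 0;0.05 -0.08 0 0 0 0;0.05 -0.08 0 0 0 0;0.05 -0.08 0 0 0 0;0.06 -0.08 0 0 0 0;0.06 -0.08 0 0 0 0;0.04 -0.02 0 0 0 0;0.04 -0.02 0 0 0 0;0.04 -0.02 0 0 0 0;0.04 -0.02 0 0 0 0")

```text
time_s: 74.1
position: [0.6865, 0.0335, 0.2169]
tcp_rot: [[0.001, 1.0, 0.006], [1.0, -0.001, -0.007], [-0.007, 0.006, -1.0]]
force: [2.7, -7.7, 1.3]
opening: 0.001
grasp_force: 4.1
```

>>> apply_moves(plan="0 0 0 0 0 0;0 0 0 0 0 0;0 0 0 0 0 0")

```text
time_s: 74.35
position: [0.686, 0.0347, 0.2168]
tcp_rot: [[0.001, 1.0, 0.005], [1.0, -0.001, -0.005], [-0.005, 0.005, -1.0]]
force: [1.2, -5.4, 1.3]
opening: 0.006
grasp_force: 2.8
```

Run:
```python
from h import *
go([.6847,.0352,.213],0); s=bot.read_state(); print((s["position"][:2]-[.6966,.0541])*1000,s["force"])
```

```text
{'pos': array([0.686 , 0.0347, 0.2168]), 'yaw': np.float64(-0.03), 'shift': array([ 0.011, -0.026,  0.076]), 'turn_az_units': np.float64(-0.0001), 'tilt_units': array([ 0.0008,  0.0008, -0.    ]), 'F': array([ 1.2, -5.4,  1.3]), 't': 74.35, 'j': array([-6., 35., 73., -0., 71., -6.])}
[-10.5963455  -19.43755577] [ 1.22712831 -5.40376863  1.28911777]
```

Nearly the same as last time. I'll give the same final firm push, then back off.

>>> apply_moves(plan="0.04 -0.02 0 0 0 0;0.04 0 0 0 0 0;0.04 0 0 0 0 0;0.03 0 0 0 0 0;0 0 0 0 0 0;0 0 0 0 0 0;0 0 0 0 0 0")

```text
time_s: 74.93
position: [0.6858, 0.0353, 0.217]
tcp_rot: [[0.002, 1.0, 0.006], [1.0, -0.002, -0.017], [-0.017, 0.006, -1.0]]
force: [2.5, -18.7, 0.3]
opening: 0.005
grasp_force: 9.5
```

>>> apply_moves(plan="-0.2 0 0 0 0 0;-0.4 0.1 0 0 0 0;0 0 0 0 0 0;0 0 -0.6 0 0 0;0 0 -0.6 0 0 0;0 0 -0.6 0 0 0;-0.7 0 -0.3 0 0 0;-0.7 0 0 0 0 0;0 0 0 0 0 0;0 0 0 0 0 0")

```text
time_s: 75.77
position: [0.6881, -0.056, 0.3205]
tcp_rot: [[0.003, 1.0, 0.0], [1.0, -0.003, 0.001], [0.001, 0.0, -1.0]]
force: [0.3, 0.2, -0.4]
opening: 0.003
grasp_force: 0.0
```

```bash
python3 wing.py
python3 - <<'E'
from h import *
go()
im,c=snap("wrist","w21"); ct,r,n=dial(im,c,(.6966,.0541))
al,v=ring(im,c,ct,.045,.055,.148); m=v.mean(1); s=(al>82)&(al<102); print("mark",(al[s]*(255-m[s])**4).sum()/((255-m[s])**4).sum())
# handle top (dark disc, z .235) near the expected place
u=proj(c,[.5365,.0495,.235])[0]; print("handle exp px",u)
# bar edges: dark/grey at several distances from the axis, z .19
for d in (.07,.09,.10):
    P=[[ct[0]-d,ct[1]+t,.19] for t in np.arange(-.04,.0401,.002)]
    q=proj(c,P).astype(np.float32); print(d,cv2.remap(im.mean(2).astype(np.float32),q[:,:1].copy(),q[:,1:].copy(),1).ravel().astype(int).tolist())
for b in bars(im,c,.112,150): print(b)
E
```

```text
[271.  80.]
wing [235  72  72  29 680] (array([0.69632611, 0.04964675]), (62.00322341918945, 22.674041748046875), -2.787811279296875)
wing [ 235   70   72   31 1193] (array([0.69637842, 0.05063778]), (62.00535202026367, 24.409996032714844), -0.150390625)
(array([0.69644673, 0.0540008 ]), np.float64(0.06153730207662605), 64)
{'pos': array([ 0.6879, -0.0547,  0.32  ]), 'yaw': np.float64(-0.08), 'shift': array([0., 0., 0.]), 'tilt_units': array([-0.0001, -0.0002, -0.    ]), 'F': array([-0.3,  0.4,  0.2]), 't': 75.82, 'j': array([-14.,  31.,  65.,   0.,  84., -14.])}
mark 91.4244221018578
handle exp px [85.81338982 88.87386405]
0.07 [121, 123, 123, 123, 122, 121, 121, 123, 123, 123, 123, 124, 70, 107, 128, 126, 121, 122, 121, 123, 122, 121, 121, 124, 123, 116, 162, 182, 180, 183, 184, 186, 184, 179, 141, 126, 128, 122, 153, 162, 137]
0.09 [91, 92, 97, 99, 61, 37, 46, 44, 47, 48, 48, 45, 64, 106, 117, 118, 119, 117, 118, 116, 118, 118, 120, 119, 116, 102, 57, 119, 134, 126, 79, 140, 178, 170, 156, 166, 145, 145, 134, 107, 129]
0.1 [97, 53, 40, 35, 35, 33, 35, 46, 103, 112, 110, 110, 110, 113, 111, 108, 107, 108, 106, 105, 104, 105, 105, 104, 100, 99, 98, 96, 95, 96, 123, 139, 138, 159, 147, 155, 158, 165, 159, 147, 159]
```

The lamp bar is at about 0° over the rack, the knob is tight at about 0 rad, and the robot is clear of everything. Handing in.

```bash
python3 -c "
from rig import bot
print(bot.hand_in())"
```

```text
the job is handed in; nothing more can be done
None
```

I handed the job in at about 76 s: all four boards are standing in the rack grooves, the lamp is back over the rack on the cure mark to within about half a degree, and the knob is tight at about 0 rad; the hand-in gave back no score, and I made no separate last check of the boards under the lamp.

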